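# Close up the row on the laundry shelf

### The job

Close up the row on the shelf: first push the beige flap bin along the shelf until its side sits square and flush against the upright metal divider, and only then push the pump bottle up until it touches the middle of the bin's opposite side. Slide both along the surface without lifting or tipping them, and leave the mug of scrapers, the brush and the jar where they stand. Finish with the bin still flush, the bottle upright against it, and the hand clear of everything.

Things in the scene. Friction and masses are not known exactly. Their poses are not given: they have to be found in the camera images.
- divider: fixed upright galvanized plate at the left (+y), 300 mm long (own x), 6 mm thick (own y), 85 mm high; a 30 mm foot flange, 3 mm high, on its +y side only. Origin: middle of the plate's underside, at shelf level (z = 0); the face towards the bin is 3 mm from it, at own -y. Own x points away from the robot within about 0.2 rad.
- bin: loose beige plastic box, 150 (own x) x 120 (own y) x 94 mm high, upright sides, 0.35 to 0.75 kg; the near half of its top is a light hinged flap, lying shut, with a finger lip up to 99 mm. Origin: centre of underside. Starts right (-y) of the divider, own y towards it. Flush, its +y side meets the divider and its origin is 63 mm off the divider's along own y. The bottle goes to its -y side.
- bottle: loose squat white pump bottle right (-y) of the bin: round, 80 mm in diameter, upright sides to 60 mm, shoulder to 76 mm, narrow locked pump head to 102 mm, spout within the body's outline; 0.25 to 0.5 kg, any yaw. Origin: centre of underside. Touching the bin's side, its origin is 100 mm from the bin's. Slides without tipping if pushed below about 50 mm height.
- mug: bystander: white ceramic mug, 80 mm in diameter, 90 mm high, handle at own +y, holding plastic scrapers that stand up to about 150 mm. Origin: centre of the underside. Stands at the far side (+x). Not to be moved.
- brush: bystander: yellow long-handled grout brush lying flat at the far side (+x), 280 mm long (own x), bristles to own +y, 16 mm high. Origin: on the shelf, at the middle of the length. Not to be moved.
- jar: bystander: white jar with a grey cap, 64 mm in diameter, 90 mm high, to the left (+y) of the divider. Origin: centre of the underside. Not to be moved.
Not all that is in view belongs to the job. Leave any black or green look-alike of the bin alone.

How it is judged:
By the outcome, as a careful person would: the job done as asked, in the order asked, and still so for the second after the job is handed in, with the robot touching nothing.
It also fails if it takes over 61 s, if anything falls off the work surface, if the arm or the gripper's body presses on something with over 40 N, if the wrist force passes 120 N, or if a joint passes its speed limit or range.

### The arm

A 6-joint arm with a two-finger parallel gripper is mounted at the origin on the work surface. World frame = base frame: x ahead of the robot, y to its left, z up, the work surface at z = 0. Lengths are in m, angles in rad, forces in N, time in s.
With the tool pointing down it reaches from about 0.35 to 0.775 m from the base axis. Payload 5.5 kg.
Tool frame: the origin (TCP) lies on the mounting face of the last link; the fingertips stand 173 mm ahead of it and the grasp point (between the pads) lies 155 mm ahead of it; z points along the fingers, y is the direction in which the jaws open and shut (so a half turn about z gives the same grasp; the last joint's range is limited). The gripper opens to 85 mm and grips with 20 to 120 N. Pads are 22 mm wide; open, the fingers measure 114 mm over their backs; the gripper's body (76 mm by 85 mm) begins 54 mm behind the grasp point. The pads swing forward as they close: fully open they stand 13 mm farther back than shut.
Start: joints at [-1.367, 0.313, 0.046, 1.304, 0, 1.431], TCP at [0.194, -0.541, 0.405] pointing down, gripper open.
Joint ranges: [-2.76, 2.76], [-0.86, 1.69], [-1.03, 1.26], [-2.2, 2.34], [-1.47, 1.5], [-3.14, 3.14]. Speed limits (rad/s): [2.57, 2.57, 3.14, 3.14, 3.14, 3.14].

### API

Orientations are given as a unit quaternion [w, x, y, z].
In Python, from workcell import get_state, eyes, env gives the robot as it stands. The module is installed in compiled form; this text tells all that it offers.
- The arm moves only by the tool carry_out, never from a script. Its argument "motion" is a list of rows, each an object of numbers: "jaw": the opening, from -1 (shut) to 1 (fully open); "tx", "ty", "tz": the shift along the tool's x, y, z in cm; "wx", "wy", "wz": the turn, a rotation vector about the tool's x, y, z in degrees. In form: [{"jaw": .., "tx": .., "ty": .., "tz": .., "wx": .., "wy": .., "wz": ..}, ...]. A call has 1 to 20 rows; each row shifts and turns the commanded pose from where the row before left it, along the tool's axes as they then stand; what a row does not reach is not made up. A row lasts 1/8 s, in which the tool goes at most 62.5 mm and 10.7 degrees, less where a joint would pass 70% of its speed; a pose out of reach is approached as far as the arm can. A call with a gripper value outside its range is refused whole. The fingers move at their own pace and stop on an object; "force" is the grip in N (left out, the last holds). Time passes only in rows, so rows that do not move let the fingers close. It gives the time, the measured TCP pose, the force and the opening at its end, in the units of the state.
- get_state(): the state, without advancing time (a new reading comes with each control period).
- eyes.read_camera(name): name is "side" or "top" or "wrist"; returns the picture (400x640x3 uint8, blue, green, red); there is no depth.
- eyes.calibration(name): a dict with "K" (3x3 intrinsics, pixels), "camera_from_world" (4x4, takes a point from world to camera coordinates). Camera axes: x right, y up, looking along -z (the intrinsics and any distortion apply to the point x, -y, -z); pixel columns grow to the right and rows downward; lengths in m; the calibration is good to about 2 mm. A picture is of the moment at which its call begins: read the wrist's pose just before it. calibration takes no time and is no camera call; for the wrist camera it gives the pose at the moment of the call.
- env.hand_in(): hands the job in, once; it reports no verdict.
The state is a dict: "clock": time; "joint_pos": joint angles; "qvel": joint speeds; "tau": joint torques, N m; "tcp_pos": TCP position; "orientation": TCP orientation; "wrist_force": force on the tool from outside, world axes, zero at the start; "ft_torque": the same for the moment, N m; "finger_gap": finger opening in m.
Only numpy, scipy, OpenCV 4.12 (cv2) and the standard library are available. Lean on these libraries where they do the work, as an engineer would, in place of code of your own. Each camera call takes 0.05 s, during which the arm holds its last target.

## Working session

There is one attempt and no reset: what is moved stays moved. The work goes in short steps, Python scripts to look and compute and a tool call to move; the robot and the scene stay as the last step left them, time stands still between calls to the robot, and variables do not carry over. Pictures are saved under pics/ and viewed, and the job is handed in when it is done.

Besides the shell and the picture viewer there is one more tool, called after "Request:" as name(argument=value, ...), one argument or row to a line, values as JSON. carry_out: Moves the arm, as the interface text tells. Its arguments: {"type":"object","properties":{"motion":{"type":"array"},"force":{"type":"number"}},"required":["motion"]}

```bash
mkdir -p pics; python3 - <<'E'
from workcell import get_state, eyes, env
import cv2
s=get_state()
for k in s: print(k,s[k])
for n in ("side","top","wrist"):
    im=eyes.read_camera(n); cv2.imwrite(f"pics/{n}0.png",im)
    c=eyes.calibration(n); print(n,c)
E
```

```text
clock 0.0
joint_pos [-1.36659586e+00  3.14016493e-01  4.49573933e-02  1.30358876e+00
  1.59874699e-05  1.43123030e+00]
qvel [-0.00039262  0.00085694 -0.00192997 -0.00070404  0.00068891  0.00142032]
tau [-8.32121132e-04 -4.80628717e+01  2.98530489e+01  1.91867998e-02
 -2.34776508e-04 -1.45406950e-06]
tcp_pos [ 0.19376606 -0.54115748  0.40379059]
orientation [-9.25540974e-04  9.85263986e-01  1.71038067e-01 -2.19234230e-05]
wrist_force [-0.16588917 -0.44796713 -0.04949555]
ft_torque [-0.03062283  0.03154114 -0.05198874]
finger_gap 0.08542160637373349
side {'K': array([[493.0815806 ,   0.        , 321.46132331],
       [  0.        , 493.0815806 , 192.26985918],
       [  0.        ,   0.        ,   1.        ]]), 'camera_from_world': array([[-0.94266626, -0.33333013,  0.01647293,  0.52942252],
       [ 0.23711509, -0.63419936,  0.73591278, -0.11999733],
       [-0.23485478,  0.69762612,  0.67687593, -1.55664939],
       [ 0.        ,  0.        ,  0.        ,  1.        ]])}
top {'K': array([[406.36712129,   0.        , 321.1684163 ],
       [  0.        , 406.36712129, 203.63167047],
       [  0.        ,   0.        ,   1.        ]]), 'camera_from_world': array([[ 0.01070156, -0.99982517,  0.01533309,  0.07088939],
       [ 0.99809724,  0.01161174,  0.06055637, -0.53068319],
       [-0.06072383,  0.01465587,  0.998047  , -1.12852639],
       [ 0.        ,  0.        ,  0.        ,  1.        ]])}
wrist {'K': array([[284.8120207 ,   0.        , 317.78338092],
       [  0.        , 284.8120207 , 201.68463225],
       [  0.        ,   0.        ,   1.        ]]), 'camera_from_world': array([[ 3.36219021e-01, -9.41783754e-01, -3.61969678e-04,
        -5.74153756e-01],
       [ 9.08704982e-01,  3.24510742e-01, -2.62579578e-01,
         3.24533469e-02],
       [ 2.47410644e-01,  8.79553250e-02,  9.64910273e-01,
        -3.77389121e-01],
       [ 0.00000000e+00,  0.00000000e+00,  0.00000000e+00,
         1.00000000e+00]])}
```

View pics/top0.png

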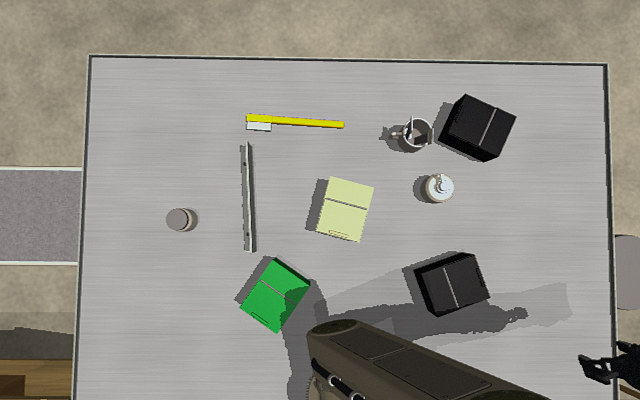

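View pics/side0.png

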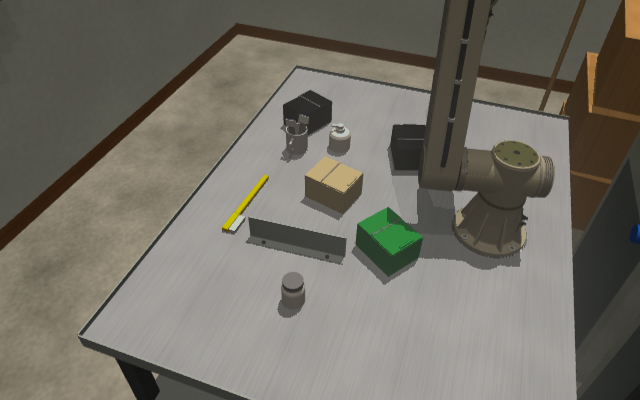

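View pics/wrist0.png

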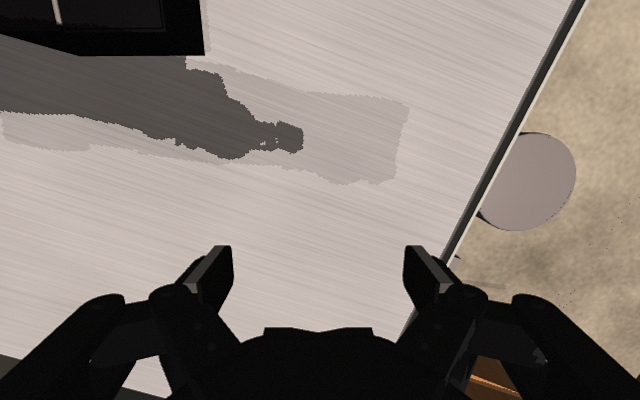

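The top view has the bin near (342,210), the divider from (247,143) to (250,250), the bottle near (438,188), the mug at (415,133), the brush at (295,122) and the jar at (180,219). The black and green boxes are look-alikes. I'll enlarge this.

```bash
python3 - <<'E'
import cv2
im=cv2.imread("pics/top0.png")
c=im[130:260,230:390]; cv2.imwrite("pics/top0_a.png",cv2.resize(c,None,fx=4.5,fy=4.5,interpolation=cv2.INTER_CUBIC))
c=im[110:220,380:480]; cv2.imwrite("pics/top0_b.png",cv2.resize(c,None,fx=5,fy=5,interpolation=cv2.INTER_CUBIC))
im=cv2.imread("pics/side0.png")
c=im[90:270,220:380]; cv2.imwrite("pics/side0_a.png",cv2.resize(c,None,fx=3.3,fy=3.3,interpolation=cv2.INTER_CUBIC))
E
```

```text
(no output)
```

View pics/top0_a.png

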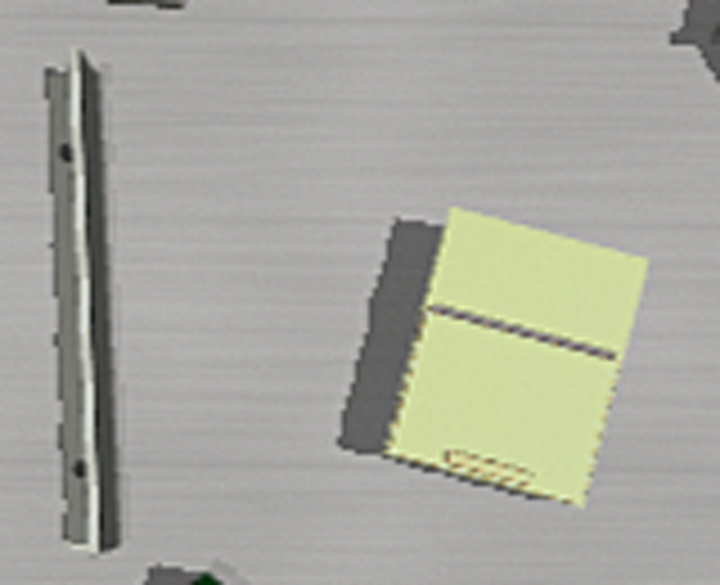

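View pics/top0_b.png

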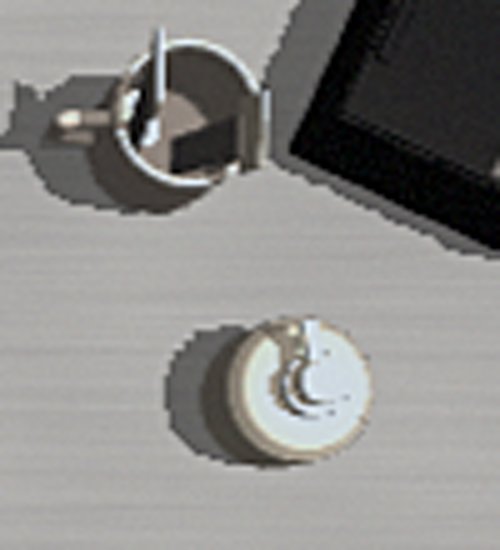

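View pics/side0_a.png

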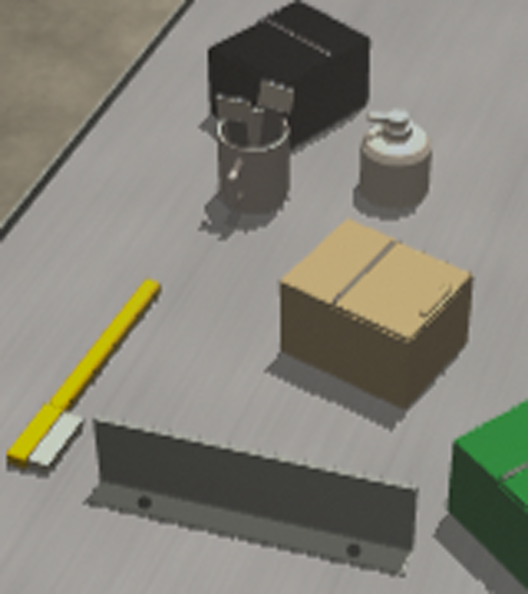

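```bash
cat > h.py <<'E'
import numpy as np, cv2
from scipy.optimize import least_squares
from workcell import get_state, eyes, env
def proj(cam,P):
    c=cam if isinstance(cam,dict) else eyes.calibration(cam)
    P=np.atleast_2d(P); q=P@c["camera_from_world"][:3,:3].T+c["camera_from_world"][:3,3]
    x=q*[1,-1,-1]; uv=x@c["K"].T; return uv[:,:2]/uv[:,2:]
def R(t): return np.array([[np.cos(t),-np.sin(t)],[np.sin(t),np.cos(t)]])
def pts(p,L):
    L=np.atleast_2d(np.array(L,float)); return np.c_[L[:,:2]@R(p[2]).T+p[:2],L[:,2]]
def fit(obs,p0):
    # obs: list of (cam, local pts, pixels)
    cal={n:eyes.calibration(n) for n in("top","side")}
    f=lambda p: np.concatenate([(proj(cal[c],pts(p,L))-np.array(u)).ravel() for c,L,u in obs])
    r=least_squares(f,p0,loss='soft_l1'); return r.x, r.fun.reshape(-1,2)
def unc(u,s,off): return (np.array(u,float)+.5)/s-.5+np.array(off)
BIN=[[.075,.06,.094],[.075,-.06,.094],[-.075,-.06,.094],[-.075,.06,.094]]
def overlay(cam,im,bin_=None,div=None,bot=None,s=1):
    im=cv2.resize(im,None,fx=s,fy=s,interpolation=cv2.INTER_CUBIC)
    def pl(p,L,col,close=True):
        uv=(proj(cam,pts(p,L))+.5)*s-.5
        cv2.polylines(im,[np.round(uv*8).astype(np.int32)],close,col,1,cv2.LINE_AA,3)
    if bin_ is not None:
        pl(bin_,BIN,(0,0,255)); pl(bin_,np.array(BIN)*[1,1,0],(255,0,0))
    if div is not None:
        for z in (0,.085): pl(div,[[.15,.003,z],[.15,-.003,z],[-.15,-.003,z],[-.15,.003,z]],(0,0,255))
    if bot is not None:
        a=np.linspace(0,2*np.pi,40)
        for z in (0,.06): pl(bot,np.c_[.04*np.cos(a),.04*np.sin(a),0*a+z],(0,0,255))
    return im
E
python3 - <<'E'
from h import *
o=(230,130);so=(220,90)
obs=[("top",BIN,unc([(452,207),(648,258),(585,506),(388,455)],4.5,o)),
("side",BIN,unc([(281,283),(352,220),(470,273),(408,340)],3.3,so)),
("side",[[.075,.06,0],[-.075,.06,0]],unc([(281,352),(400,405)],3.3,so))]
b,r=fit(obs,[.5,0,0]); print("bin",b); print(r.round(1).tolist())
obs=[("top",[[.15,0,.085],[-.15,0,.085]],unc([(76,50),(96,552)],4.5,o)),
("side",[[.15,0,.085],[-.15,0,.085]],unc([(95,420),(417,489)],3.3,so))]
d,r=fit(obs,[.5,.2,0]); print("div",d); print(r.round(1).tolist())
f=lambda o:np.concatenate([(proj(c,[[*o,z]])-u).ravel() for c,z,u in
 [("top",.076,unc((307,387),5,(380,110))),("side",.06,unc((395,160),3.3,so))]])
q=least_squares(f,[.5,-.2]); bt=np.r_[q.x,0]; print("bot",bt,q.fun)
np.savez("p.npz",b=b,d=d,bt=bt)
dl=R(d[2]).T@(b[:2]-d[:2]); print("bin in div frame",dl,b[2]-d[2]); print("bot in div",R(d[2]).T@(bt[:2]-d[:2]))
for n,(x0,x1,y0,y1) in dict(top=(230,480,110,260),side=(200,400,80,280)).items():
    im=overlay(n,cv2.imread(f"pics/{n}0.png"),b,d,bt,3)[y0*3:y1*3,x0*3:x1*3]; cv2.imwrite(f"pics/ov_{n}0.png",im)
E
```

```text
bin [ 0.51345202  0.01613608 -0.25132838]
[[-0.1, -0.7], [0.4, -0.2], [-0.1, -0.0], [-0.7, -0.6], [-0.1, -0.6], [-1.1, -0.4], [1.4, -0.0], [0.8, 0.1], [0.1, -0.3], [1.8, 1.7]]
div [0.54441047 0.27051678 0.06326376]
[[-0.6, -1.1], [-0.3, 0.5], [0.1, -1.0], [0.5, -0.3]]
bot [ 0.57452682 -0.2394197   0.        ] [-1.5492682   0.03068371  0.72678251 -3.42715878]
bin in div frame [-0.04697886 -0.25191458] -0.3145921353755432
bot in div [-0.00218287 -0.51082036]
```

View pics/ov_top0.png

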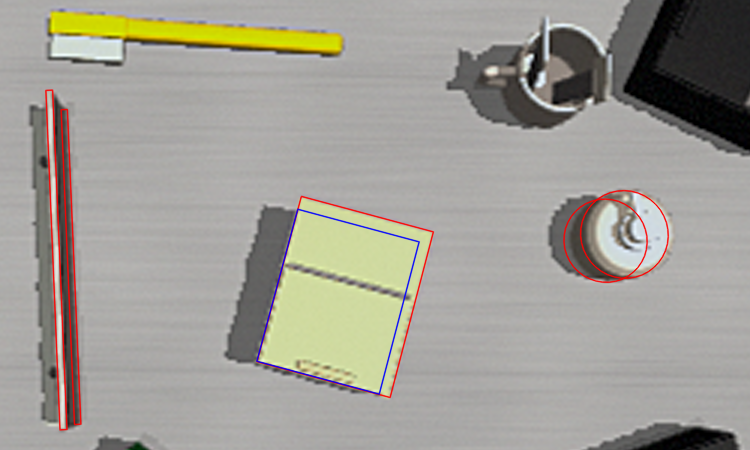

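View pics/ov_side0.png

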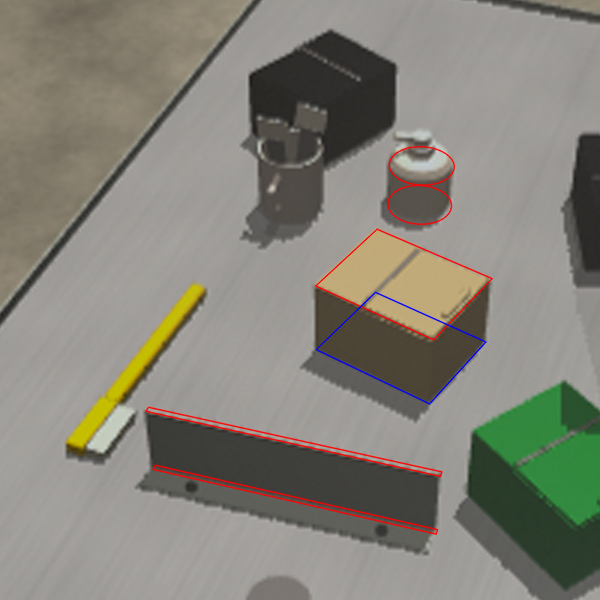

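```bash
python3 - <<'E'
from h import *
im=cv2.imread("pics/top0.png")
def back(u,z,cam="top"):
    return least_squares(lambda o:proj(cam,[[*o,z]])[0]-u,[.5,0]).x.round(4)
print("bottle z.04",back(unc((300,391),5,(380,110)),.04),"side",back(unc((395,165),3.3,(220,90)),.06,"side"), "side base", back(unc((393,183),3.3,(220,90)),.03,"side"))
print("mug rim",back(unc((191,113),5,(380,110)),.09))
print("black far corners z.094",[back(u,.094) for u in [(438.5,140),(486,161),(516,124),(465,94)]])
print("black near z.094",[back(u,.094) for u in [(414,268),(466,252),(489,293),(424,317)]])
print("green z.094",[back(u,.094) for u in [(272,257),(310,287),(277,332),(238,303)]])
print("brush",[back(u,.016) for u in [(246,120),(344,125),(248,129),(271,130)]])
print("jar",back((178,217),.09))
s=get_state(); c=eyes.calibration("wrist")["camera_from_world"]; pc=-c[:3,:3].T@c[:3,3]; print("cam",pc-s["tcp_pos"])
E
```

```text
bottle z.04 [ 0.5762 -0.2509] side [ 0.5676 -0.2095] side base [ 0.5707 -0.2156]
mug rim [ 0.7194 -0.1781]
black far corners z.094 [array([ 0.6982, -0.2322]), array([ 0.6436, -0.3585]), array([ 0.7444, -0.4406]), array([ 0.8239, -0.3044])]
black near z.094 [array([ 0.3599, -0.1658]), array([ 0.4027, -0.3025]), array([ 0.2971, -0.3615]), array([ 0.2342, -0.1913])]
green z.094 [array([0.3848, 0.2041]), array([0.3086, 0.1046]), array([0.1935, 0.1879]), array([0.2662, 0.2894])]
brush [array([0.7654, 0.293 ]), array([0.7551, 0.0141]), array([0.7396, 0.2868]), array([0.7377, 0.2215])]
jar [0.486  0.4516]
cam [ 0.06315042  0.02315059 -0.03155934]
```

```bash
python3 - <<'E'
from h import *
A=[]
for n,(x0,x1,y0,y1) in dict(top=(410,470,160,220),side=(310,370,110,170)).items():
    for y in (-.238,-.244):
        s=6
        im=overlay(n,cv2.imread(f"pics/{n}0.png"),None,None,[.574,y,0],s)[y0*s:y1*s,x0*s:x1*s]; A.append(im)
cv2.imwrite("pics/bt_cmp.png",cv2.resize(np.vstack([np.hstack(A[:2]),np.hstack(A[2:])]),(600,600)))
E
```

```text
(no output)
```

View pics/bt_cmp.png

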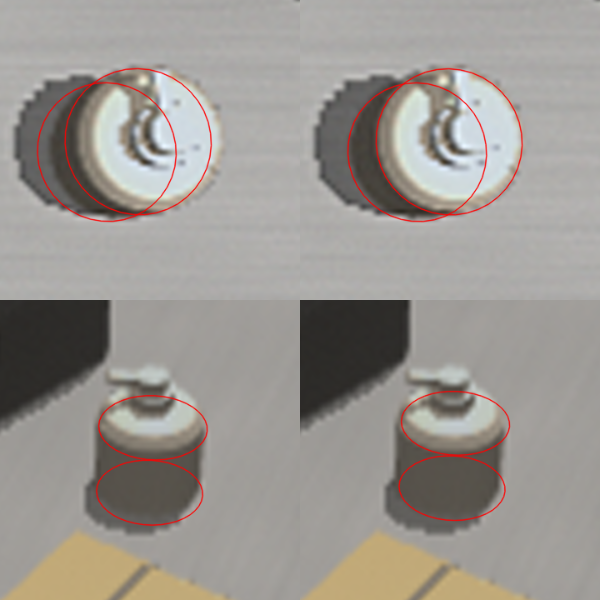

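```bash
cat >> h.py <<'E'
from scipy.spatial.transform import Rotation as Ro
def tool(alpha,tau): return Ro.from_euler('z',alpha)*Ro.from_euler('x',np.pi)*Ro.from_euler('y',tau)
def now():
    s=get_state(); q=s["orientation"]; return np.array(s["tcp_pos"]),Ro.from_quat([q[1],q[2],q[3],q[0]])
def tcp_for(tip,alpha,tau,L): # tip point xyz
    r=tool(alpha,tau); return np.array(tip)-r.apply([0,0,L]),r
def delta(a,b): # tool-frame cm, deg
    return a[1].inv().apply(b[0]-a[0])*100, (a[1].inv()*b[1]).as_rotvec(degrees=True)
E
python3 - <<'E'
from h import *
p=np.load("p.npz"); b=p["b"]; d=p["d"]; np.savez("p.npz",b=b,d=d,bt=[.577,-.243,0])
al=b[2]+np.pi/2; tau=np.radians(10)
n=np.array([-np.sin(b[2]),np.cos(b[2])])
tip=np.r_[b[:2]-n*(.06+.045),.040]
P,r=tcp_for(tip,al,tau,.160); print("tip",tip,"tcp",P,"alpha",al)
a=now(); up=P+[0,0,.1]
t,_=delta(a,(up,a[1])); print("trans",t,t/14)
print("rot",delta((up,a[1]),(up,r)), delta((up,a[1]),(up,r))[1]/7)
print("down",delta((up,r),(P,r)))
E
```

```text
tip [ 0.48733949 -0.08556513  0.04      ] tcp [ 0.48042993 -0.11247595  0.19756924] alpha 1.3194679510441916
trans [ 41.43764995 -30.68851981  10.69489584] [ 2.95983214 -2.19203713  0.76392113]
rot (array([0., 0., 0.]), array([  4.81072186,   9.14494808, -55.76072437])) [ 0.68724598  1.30642115 -7.96581777]
down (array([-1.73648178e+00, -1.38777878e-15,  9.84807753e+00]), array([0., 0., 0.]))
```

Request:
carry_out(
  motion=[
    {"jaw": 1, "tx": 2.96, "ty": -2.19, "tz": 0.76},
    {"jaw": 1, "tx": 2.96, "ty": -2.19, "tz": 0.76},
    {"jaw": 1, "tx": 2.96, "ty": -2.19, "tz": 0.76},
    {"jaw": 1, "tx": 2.96, "ty": -2.19, "tz": 0.76},
    {"jaw": 1, "tx": 2.96, "ty": -2.19, "tz": 0.76},
    {"jaw": 1, "tx": 2.96, "ty": -2.19, "tz": 0.76},
    {"jaw": 1, "tx": 2.96, "ty": -2.19, "tz": 0.76},
    {"jaw": 1, "tx": 2.96, "ty": -2.19, "tz": 0.76},
    {"jaw": 1, "tx": 2.96, "ty": -2.19, "tz": 0.76},
    {"jaw": 1, "tx": 2.96, "ty": -2.19, "tz": 0.76},
    {"jaw": 1, "tx": 2.96, "ty": -2.19, "tz": 0.76},
    {"jaw": 1, "tx": 2.96, "ty": -2.19, "tz": 0.76},
    {"jaw": 1, "tx": 2.96, "ty": -2.19, "tz": 0.76},
    {"jaw": 1, "tx": 2.96, "ty": -2.19, "tz": 0.76},
    {"jaw": 1},
  ],
)

```text
invalid input at $.motion[0]: expected keys jaw, tx, ty, tz, wx, wy, wz
```

Request:
carry_out(
  motion=[
    {"jaw": 1, "wx": 0.69, "wy": 1.31, "wz": -7.97},
    {"jaw": 1, "wx": 0.69, "wy": 1.31, "wz": -7.97},
    {"jaw": 1, "wx": 0.69, "wy": 1.31, "wz": -7.97},
    {"jaw": 1, "wx": 0.69, "wy": 1.31, "wz": -7.97},
    {"jaw": 1, "wx": 0.69, "wy": 1.31, "wz": -7.97},
    {"jaw": 1, "wx": 0.69, "wy": 1.31, "wz": -7.97},
    {"jaw": 1, "wx": 0.69, "wy": 1.31, "wz": -7.97},
    {"jaw": 1},
    {"jaw": 1},
  ],
)

```text
invalid input at $.motion[0]: expected keys jaw, tx, ty, tz, wx, wy, wz
```

```bash
python3 - <<'E'
from h import *
s=get_state();print(s["clock"],s["tcp_pos"],s["finger_gap"],s["joint_pos"])
for n in("top","side"): cv2.imwrite(f"pics/{n}1.png",eyes.read_camera(n))
b=np.load("p.npz")["b"]; n=np.array([-np.sin(b[2]),np.cos(b[2])])
tip=np.r_[b[:2]-n*(.06+.045),.040]; T=tcp_for(tip,b[2]+np.pi/2,np.radians(10),.160)
print(delta(now(),T))
E
```

```text
0.15 [ 0.19377057 -0.54121735  0.40401974] 0.08583124794656513 [-1.36660368e+00  3.13830541e-01  4.52587421e-02  1.30361295e+00
 -9.89840511e-06  1.43119813e+00]
(array([ 41.43897481, -30.69039622,  20.70167242]), array([  4.83779606,   9.16470602, -55.75538402]))
```

View pics/top1.png

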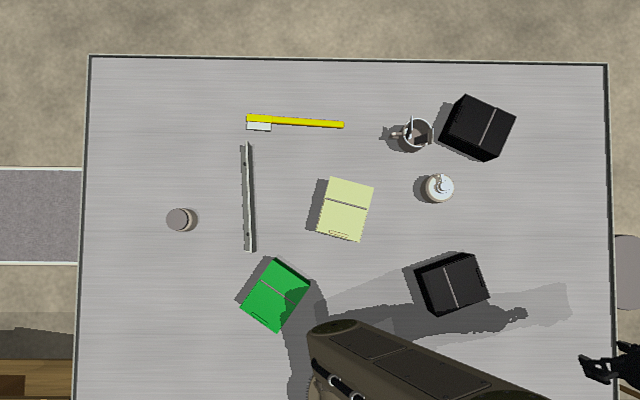

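View pics/side1.png

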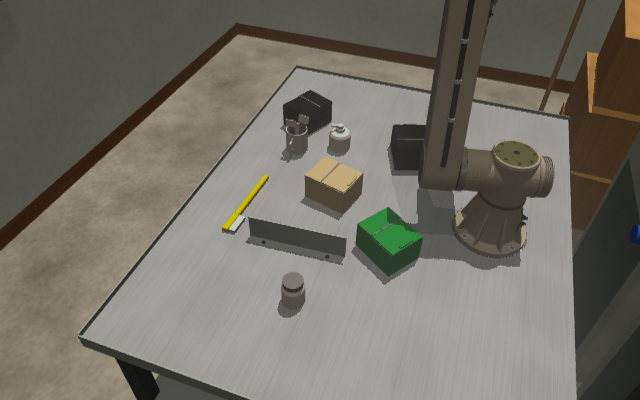

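All seven keys are required in each row, so both calls were refused. Nothing moved, and the pictures match the first ones.

Request:
carry_out(
  motion=[
    {"jaw": 1, "tx": 3.45, "ty": -2.56, "tz": 0.89, "wx": 0, "wy": 0, "wz": 0},
    {"jaw": 1, "tx": 3.45, "ty": -2.56, "tz": 0.89, "wx": 0, "wy": 0, "wz": 0},
    {"jaw": 1, "tx": 3.45, "ty": -2.56, "tz": 0.89, "wx": 0, "wy": 0, "wz": 0},
    {"jaw": 1, "tx": 3.45, "ty": -2.56, "tz": 0.89, "wx": 0, "wy": 0, "wz": 0},
    {"jaw": 1, "tx": 3.45, "ty": -2.56, "tz": 0.89, "wx": 0, "wy": 0, "wz": 0},
    {"jaw": 1, "tx": 3.45, "ty": -2.56, "tz": 0.89, "wx": 0, "wy": 0, "wz": 0},
    {"jaw": 1, "tx": 3.45, "ty": -2.56, "tz": 0.89, "wx": 0, "wy": 0, "wz": 0},
    {"jaw": 1, "tx": 3.45, "ty": -2.56, "tz": 0.89, "wx": 0, "wy": 0, "wz": 0},
    {"jaw": 1, "tx": 3.45, "ty": -2.56, "tz": 0.89, "wx": 0, "wy": 0, "wz": 0},
    {"jaw": 1, "tx": 3.45, "ty": -2.56, "tz": 0.89, "wx": 0, "wy": 0, "wz": 0},
    {"jaw": 1, "tx": 3.45, "ty": -2.56, "tz": 0.89, "wx": 0, "wy": 0, "wz": 0},
    {"jaw": 1, "tx": 3.45, "ty": -2.56, "tz": 0.89, "wx": 0, "wy": 0, "wz": 0},
    {"jaw": 1, "tx": 0, "ty": 0, "tz": 0, "wx": 0, "wy": 0, "wz": 0},
  ],
)

```text
clock: 1.88
tcp_pos: [0.4807, -0.1104, 0.2971]
orientation: [-0.0, 0.985, 0.173, -0.0]
wrist_force: [0.1, -0.7, -0.2]
finger_gap: 0.0854
```

Request:
carry_out(
  motion=[
    {"jaw": 1, "tx": 0, "ty": 0, "tz": 0, "wx": 0.69, "wy": 1.31, "wz": -7.97},
    {"jaw": 1, "tx": 0, "ty": 0, "tz": 0, "wx": 0.69, "wy": 1.31, "wz": -7.97},
    {"jaw": 1, "tx": 0, "ty": 0, "tz": 0, "wx": 0.69, "wy": 1.31, "wz": -7.97},
    {"jaw": 1, "tx": 0, "ty": 0, "tz": 0, "wx": 0.69, "wy": 1.31, "wz": -7.97},
    {"jaw": 1, "tx": 0, "ty": 0, "tz": 0, "wx": 0.69, "wy": 1.31, "wz": -7.97},
    {"jaw": 1, "tx": 0, "ty": 0, "tz": 0, "wx": 0.69, "wy": 1.31, "wz": -7.97},
    {"jaw": 1, "tx": 0, "ty": 0, "tz": 0, "wx": 0.69, "wy": 1.31, "wz": -7.97},
    {"jaw": 1, "tx": 0, "ty": 0, "tz": 0, "wx": 0, "wy": 0, "wz": 0},
    {"jaw": 1, "tx": 0, "ty": 0, "tz": 0, "wx": 0, "wy": 0, "wz": 0},
  ],
)

```text
clock: 3.0
tcp_pos: [0.4798, -0.1131, 0.298]
orientation: [-0.053, 0.788, 0.61, 0.069]
wrist_force: [0.1, -0.5, -0.0]
finger_gap: 0.0855
```

```bash
python3 - <<'E'
from h import *
s=get_state();print(s["clock"],s["tcp_pos"],s["finger_gap"],s["joint_pos"])
for n in("top","side"): cv2.imwrite(f"pics/{n}2.png",eyes.read_camera(n))
b=np.load("p.npz")["b"]; n=np.array([-np.sin(b[2]),np.cos(b[2])])
tip=np.r_[b[:2]-n*(.06+.045),.040]; T=tcp_for(tip,b[2]+np.pi/2,np.radians(10),.160)
print(delta(now(),T))
E
```

```text
3.0 [ 0.47984531 -0.1130887   0.29796487] 0.08550093086784952 [-0.43879298  0.22666066 -0.34592893  1.02985472  0.17026655  1.38304349]
(array([-1.68890509,  0.03500827,  9.89920539]), array([ 0.05066283,  0.06644419, -0.05631237]))
```

View pics/top2.png

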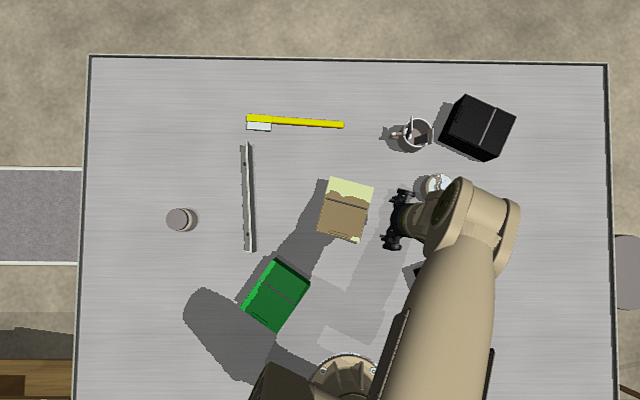

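View pics/side2.png

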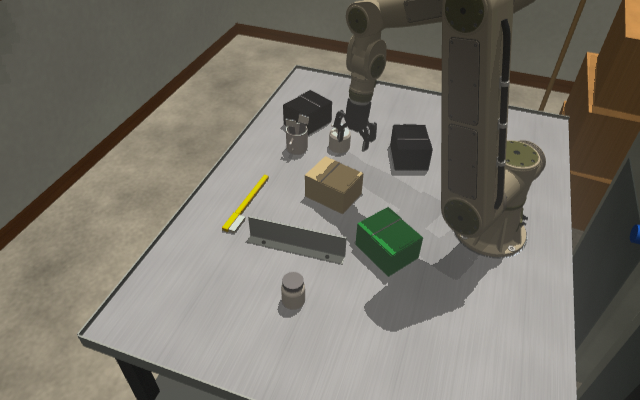

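Request:
carry_out(
  motion=[
    {"jaw": 1, "tx": -0.42, "ty": 0, "tz": 2.47, "wx": 0, "wy": 0, "wz": 0},
    {"jaw": 1, "tx": -0.42, "ty": 0, "tz": 2.47, "wx": 0, "wy": 0, "wz": 0},
    {"jaw": 1, "tx": -0.42, "ty": 0, "tz": 2.47, "wx": 0, "wy": 0, "wz": 0},
    {"jaw": 1, "tx": -0.42, "ty": 0, "tz": 2.47, "wx": 0, "wy": 0, "wz": 0},
    {"jaw": 1, "tx": 0, "ty": 0, "tz": 0, "wx": 0, "wy": 0, "wz": 0},
    {"jaw": 1, "tx": 0.98, "ty": 0, "tz": 0.17, "wx": 0, "wy": 0, "wz": 0},
    {"jaw": 1, "tx": 0.98, "ty": 0, "tz": 0.17, "wx": 0, "wy": 0, "wz": 0},
    {"jaw": 1, "tx": 0, "ty": 0, "tz": 0, "wx": 0, "wy": 0, "wz": 0},
  ],
)

```text
clock: 4.1
tcp_pos: [0.4856, -0.092, 0.1986]
orientation: [-0.052, 0.786, 0.612, 0.069]
wrist_force: [-0.2, -0.5, 0.8]
finger_gap: 0.0855
```

```bash
python3 - <<'E'
from h import *
s=get_state();print(s["clock"],s["tcp_pos"],s["wrist_force"])
for n in("top","side","wrist"): cv2.imwrite(f"pics/{n}3.png",eyes.read_camera(n))
p,r=now(); print("tip",p+r.apply([0,0,.16]), r.as_matrix())
b=np.load("p.npz")["b"]; print("tip in bin", R(b[2]).T@((p+r.apply([0,0,.16]))[:2]-b[:2]))
im=cv2.imread("pics/side3.png")[90:270,260:440]; cv2.imwrite("pics/side3_a.png",cv2.resize(im,None,fx=3.3,fy=3.3,interpolation=cv2.INTER_CUBIC))
im=cv2.imread("pics/top3.png")[130:260,300:460]; cv2.imwrite("pics/top3_a.png",cv2.resize(im,None,fx=4.5,fy=4.5,interpolation=cv2.INTER_CUBIC))
E
```

```text
4.1 [ 0.48564045 -0.09198358  0.19858543] [-0.23921386 -0.4505994   0.82712127]
tip [ 0.49240032 -0.06603389  0.04053101] [[ 0.24377511  0.96882768  0.04412053]
 [ 0.95435172 -0.24773146  0.16685897]
 [ 0.17258763  0.00143044 -0.98499313]]
tip in bin [ 4.45929010e-05 -8.48237919e-02]
```

View pics/side3_a.png

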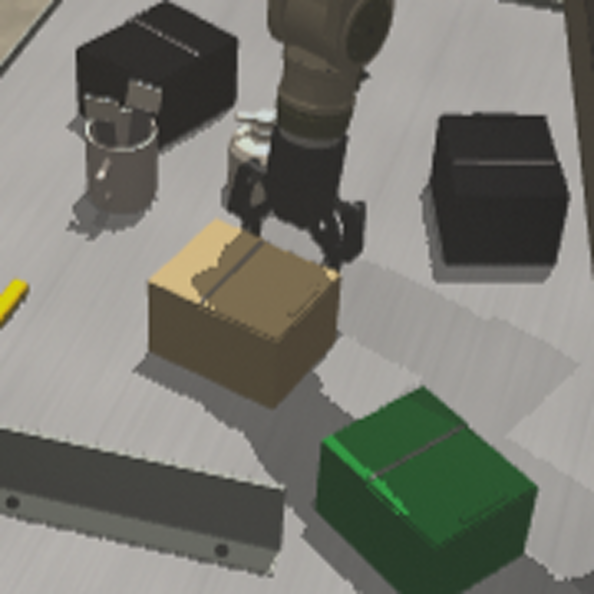

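View pics/top3_a.png

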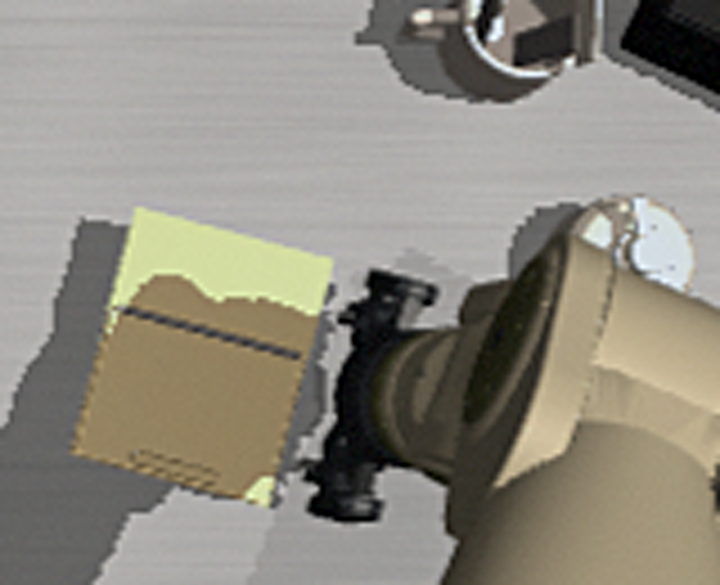

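View pics/wrist3.png

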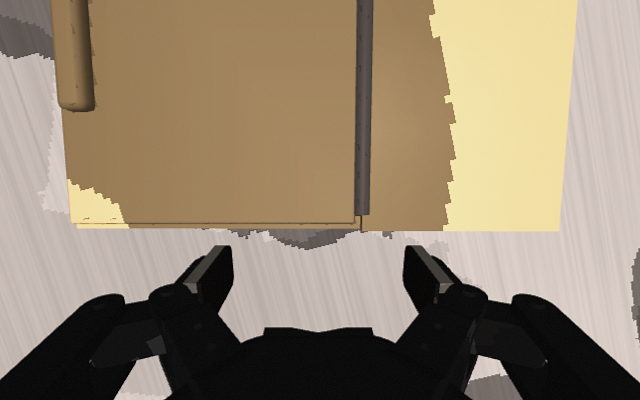

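Request:
carry_out(
  motion=[
    {"jaw": 1, "tx": 0.69, "ty": 0, "tz": 0.12, "wx": 0, "wy": 0, "wz": 0},
    {"jaw": 1, "tx": 0.69, "ty": 0, "tz": 0.12, "wx": 0, "wy": 0, "wz": 0},
    {"jaw": 1, "tx": 0.98, "ty": 0.21, "tz": 0.17, "wx": 0.21, "wy": 0, "wz": -1.18},
    {"jaw": 1, "tx": 0.98, "ty": 0.21, "tz": 0.17, "wx": 0.21, "wy": 0, "wz": -1.18},
    {"jaw": 1, "tx": 0.98, "ty": 0.21, "tz": 0.17, "wx": 0.21, "wy": 0, "wz": -1.18},
    {"jaw": 1, "tx": 0.98, "ty": 0.21, "tz": 0.17, "wx": 0.21, "wy": 0, "wz": -1.18},
    {"jaw": 1, "tx": 0.98, "ty": 0.21, "tz": 0.17, "wx": 0.21, "wy": 0, "wz": -1.18},
    {"jaw": 1, "tx": 0, "ty": 0, "tz": 0, "wx": 0, "wy": 0, "wz": 0},
  ],
)

```text
clock: 5.25
tcp_pos: [0.5094, -0.0316, 0.1978]
orientation: [-0.057, 0.753, 0.652, 0.066]
wrist_force: [0.4, -0.2, 0.1]
finger_gap: 0.0857
```

```bash
python3 - <<'E'
from h import *
s=get_state();print(s["clock"],s["tcp_pos"],s["wrist_force"],s["ft_torque"])
for n in("top","wrist"): cv2.imwrite(f"pics/{n}4.png",eyes.read_camera(n))
p,r=now(); print("tip",p+r.apply([0,0,.16]), r.as_matrix()[:,0])
im=cv2.imread("pics/top4.png")[130:260,230:390]; cv2.imwrite("pics/top4_a.png",cv2.resize(im,None,fx=4.5,fy=4.5,interpolation=cv2.INTER_CUBIC))
E
```

```text
5.25 [ 0.50939175 -0.03159136  0.19780197] [ 0.43838797 -0.20296446  0.1264046 ] [-0.1439676   0.1049281   0.05715418]
tip [ 0.51317669 -0.00456616  0.04025154] [0.1425256  0.97434548 0.17417617]
```

View pics/wrist4.png

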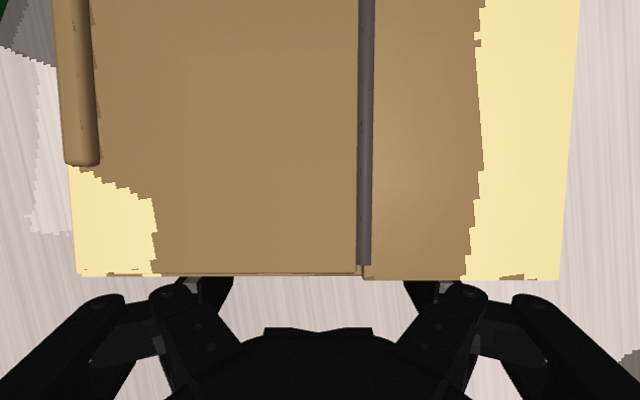

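View pics/top4_a.png

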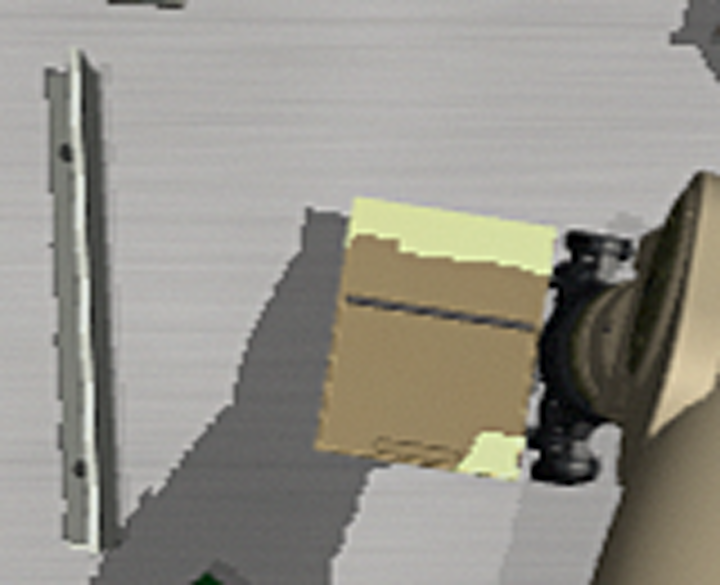

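```bash
python3 - <<'E'
from h import *
q=np.load("p.npz"); d=q["d"]
b,r=fit([("top",BIN,unc([(352,197),(558,228),(520,480),(315,450)],4.5,(230,130)))],[.5,.05,-.15]); print(b,r.round(1).tolist())
print("in div",R(d[2]).T@(b[:2]-d[:2]),b[2]-d[2])
p,rr=now(); t=(p+rr.apply([0,0,.16]))[:2]; print("tip in bin",R(b[2]).T@(t-b[:2]), "hand yaw", np.arctan2(*rr.as_matrix()[[1,0],0])-np.pi/2-b[2])
E
```

```text
[ 0.5222726   0.06373389 -0.13681941] [[0.4, -0.1], [-0.3, -0.3], [-0.1, 0.2], [0.0, 0.1]]
in div [-0.03516672 -0.20496964] -0.2000831679505986
tip in bin [ 0.00030474 -0.06890239] hand yaw -0.008428764559613472
```

Request:
carry_out(
  motion=[
    {"jaw": 1, "tx": 0.98, "ty": 0.2, "tz": 0.17, "wx": 0.2, "wy": 0, "wz": -1.13},
    {"jaw": 1, "tx": 0.98, "ty": 0.2, "tz": 0.17, "wx": 0.2, "wy": 0, "wz": -1.13},
    {"jaw": 1, "tx": 0.98, "ty": 0.2, "tz": 0.17, "wx": 0.2, "wy": 0, "wz": -1.13},
    {"jaw": 1, "tx": 0.98, "ty": 0.2, "tz": 0.17, "wx": 0.2, "wy": 0, "wz": -1.13},
    {"jaw": 1, "tx": 0.98, "ty": 0.2, "tz": 0.17, "wx": 0.2, "wy": 0, "wz": -1.13},
    {"jaw": 1, "tx": 0.98, "ty": 0.2, "tz": 0.17, "wx": 0.2, "wy": 0, "wz": -1.13},
    {"jaw": 1, "tx": 0.98, "ty": 0.2, "tz": 0.17, "wx": 0.2, "wy": 0, "wz": -1.13},
    {"jaw": 1, "tx": 0.98, "ty": 0.2, "tz": 0.17, "wx": 0.2, "wy": 0, "wz": -1.13},
    {"jaw": 1, "tx": 0.98, "ty": 0.2, "tz": 0.17, "wx": 0.2, "wy": 0, "wz": -1.13},
    {"jaw": 1, "tx": 0.98, "ty": 0.2, "tz": 0.17, "wx": 0.2, "wy": 0, "wz": -1.13},
    {"jaw": 1, "tx": 0, "ty": 0, "tz": 0, "wx": 0, "wy": 0, "wz": 0},
  ],
)

```text
clock: 6.72
tcp_pos: [0.5347, 0.0664, 0.1982]
orientation: [-0.064, 0.684, 0.724, 0.06]
wrist_force: [-0.6, -1.0, -0.2]
finger_gap: 0.0856
```

```bash
python3 - <<'E'
from h import *
s=get_state();print(s["clock"],s["tcp_pos"],s["wrist_force"],s["ft_torque"])
for n in("top","side"): cv2.imwrite(f"pics/{n}5.png",eyes.read_camera(n))
p,r=now(); print("tip",p+r.apply([0,0,.16]), "yaw",np.arctan2(*r.as_matrix()[[1,0],0])-np.pi/2)
im=cv2.imread("pics/top5.png")[130:260,230:390]; cv2.imwrite("pics/top5_a.png",cv2.resize(im,None,fx=4.5,fy=4.5,interpolation=cv2.INTER_CUBIC))
im=cv2.imread("pics/side5.png")[90:270,220:400]; cv2.imwrite("pics/side5_a.png",cv2.resize(im,None,fx=3.3,fy=3.3,interpolation=cv2.INTER_CUBIC))
E
```

```text
6.725 [0.53471276 0.06640475 0.19816168] [-0.55827814 -1.04630999 -0.19477326] [-0.15683663 -0.0343161   0.00679277]
tip [0.53318646 0.09354297 0.04062336] yaw 0.05491574944704203
```

View pics/top5_a.png

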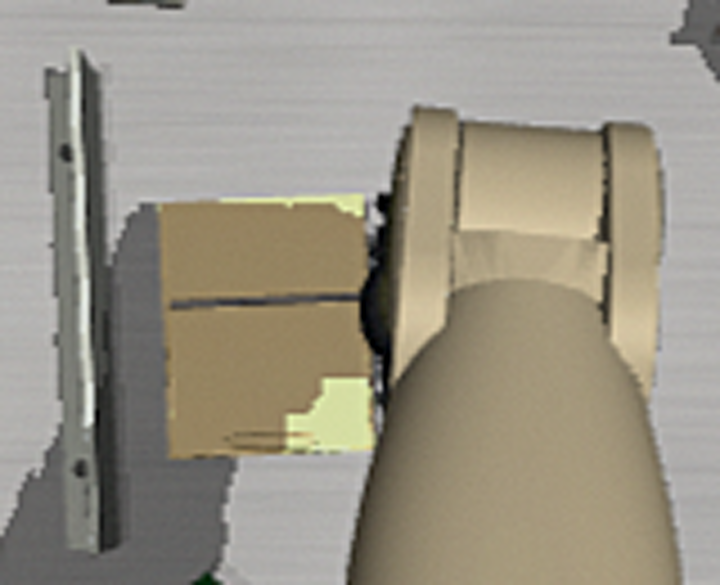

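View pics/side5_a.png

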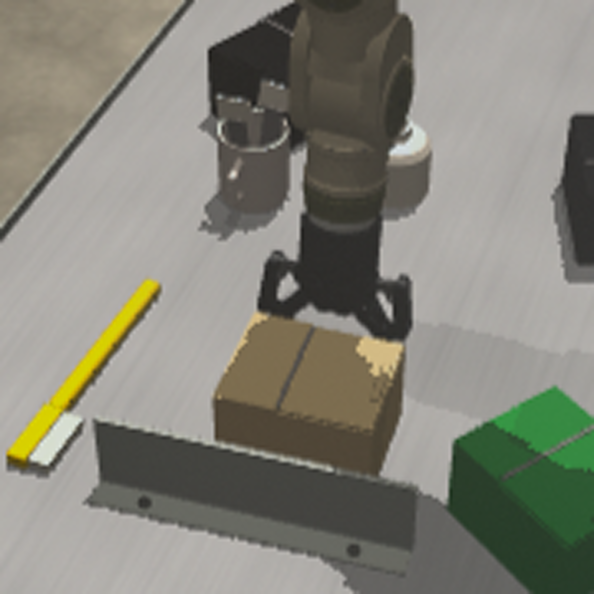

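```bash
python3 - <<'E'
from h import *
q=np.load("p.npz"); d=q["d"]
b,r=fit([("top",BIN,unc([(158,205),(367,196),(375,450),(169,459)],4.5,(230,130)))],[.5,.05,-.15]); print(b,r.round(1).tolist())
print("in div",R(d[2]).T@(b[:2]-d[:2]),b[2]-d[2])
p,rr=now(); t=(p+rr.apply([0,0,.16]))[:2]; print("tip in bin",R(b[2]).T@(t-b[:2]));print("tip in div",R(d[2]).T@(t-d[:2]))
E
```

```text
[0.52769395 0.16222563 0.05374809] [[0.4, -0.4], [-0.4, -0.3], [0.2, 0.3], [-0.1, 0.3]]
in div [-0.02352942 -0.10701767] -0.009515669757502149
tip in bin [ 0.0017948  -0.06887855]
tip in div [-0.02239012 -0.17591017]
```

Request:
carry_out(
  motion=[
    {"jaw": 1, "tx": 0.94, "ty": 0.08, "tz": 0.165, "wx": 0.08, "wy": 0, "wz": -0.49},
    {"jaw": 1, "tx": 0.94, "ty": 0, "tz": 0.165, "wx": 0, "wy": 0, "wz": 0},
    {"jaw": 1, "tx": 0.94, "ty": 0, "tz": 0.165, "wx": 0, "wy": 0, "wz": 0},
    {"jaw": 1, "tx": 0.6, "ty": 0, "tz": 0.105, "wx": 0, "wy": 0, "wz": 0},
    {"jaw": 1, "tx": 0.3, "ty": 0, "tz": 0.05, "wx": 0, "wy": 0, "wz": 0},
    {"jaw": 1, "tx": 0.2, "ty": 0, "tz": 0.035, "wx": 0, "wy": 0, "wz": 0},
  ],
)

```text
clock: 7.58
tcp_pos: [0.5332, 0.1048, 0.1982]
orientation: [-0.063, 0.682, 0.726, 0.059]
wrist_force: [-0.5, -5.4, 1.5]
finger_gap: 0.0856
```

Request:
carry_out(
  motion=[
    {"jaw": 1, "tx": 0.2, "ty": 0, "tz": 0.035, "wx": 0, "wy": 0, "wz": 0},
  ],
)

```text
clock: 7.7
tcp_pos: [0.5331, 0.1067, 0.1982]
orientation: [-0.063, 0.682, 0.726, 0.059]
wrist_force: [0.6, -5.1, 1.2]
finger_gap: 0.085
```

Request:
carry_out(
  motion=[
    {"jaw": 1, "tx": 0.2, "ty": 0, "tz": 0.035, "wx": 0, "wy": 0, "wz": 0},
  ],
)

```text
clock: 7.82
tcp_pos: [0.533, 0.1086, 0.1982]
orientation: [-0.063, 0.682, 0.726, 0.059]
wrist_force: [0.9, -5.7, 1.1]
finger_gap: 0.0851
```

Request:
carry_out(
  motion=[
    {"jaw": 1, "tx": 0.15, "ty": 0, "tz": 0.025, "wx": 0, "wy": 0, "wz": 0},
  ],
)

```text
clock: 7.95
tcp_pos: [0.5329, 0.1102, 0.1982]
orientation: [-0.063, 0.682, 0.726, 0.059]
wrist_force: [0.6, -6.7, 1.1]
finger_gap: 0.0854
```

Request:
carry_out(
  motion=[
    {"jaw": 1, "tx": 0.15, "ty": 0, "tz": 0.025, "wx": 0, "wy": 0, "wz": 0},
  ],
)

```text
clock: 8.07
tcp_pos: [0.5328, 0.1115, 0.1982]
orientation: [-0.062, 0.682, 0.726, 0.059]
wrist_force: [1.0, -9.1, 2.4]
finger_gap: 0.0853
```

Request:
carry_out(
  motion=[
    {"jaw": 1, "tx": 0.1, "ty": 0, "tz": 0.02, "wx": 0, "wy": 0, "wz": 0},
  ],
)

```text
clock: 8.2
tcp_pos: [0.5329, 0.1119, 0.1983]
orientation: [-0.062, 0.682, 0.726, 0.058]
wrist_force: [0.4, -12.4, 2.7]
finger_gap: 0.0849
```

Request:
carry_out(
  motion=[
    {"jaw": 1, "tx": 0.15, "ty": 0, "tz": 0.025, "wx": 0, "wy": 0, "wz": 0},
  ],
)

```text
clock: 8.32
tcp_pos: [0.533, 0.1126, 0.1984]
orientation: [-0.06, 0.683, 0.726, 0.057]
wrist_force: [-0.4, -18.8, 3.9]
finger_gap: 0.0852
```

Request:
carry_out(
  motion=[
    {"jaw": 1, "tx": 0.1, "ty": 0, "tz": 0.02, "wx": 0, "wy": 0, "wz": 0},
    {"jaw": 1, "tx": 0, "ty": 0, "tz": 0, "wx": 0, "wy": 0, "wz": 0},
  ],
)

```text
clock: 8.57
tcp_pos: [0.5329, 0.1129, 0.1984]
orientation: [-0.06, 0.683, 0.726, 0.057]
wrist_force: [0.0, -20.2, 3.9]
finger_gap: 0.0855
```

```bash
python3 - <<'E'
from h import *
s=get_state();print(s["clock"],s["tcp_pos"],s["wrist_force"],s["ft_torque"])
for n in("top","side"): cv2.imwrite(f"pics/{n}6.png",eyes.read_camera(n))
p,r=now(); print("tip",p+r.apply([0,0,.16]), "yaw",np.arctan2(*r.as_matrix()[[1,0],0])-np.pi/2)
im=cv2.imread("pics/top6.png")[130:260,230:390]; cv2.imwrite("pics/top6_a.png",cv2.resize(im,None,fx=4.5,fy=4.5,interpolation=cv2.INTER_CUBIC))
im=cv2.imread("pics/side6.png")[120:270,220:400]; cv2.imwrite("pics/side6_a.png",cv2.resize(im,None,fx=4,fy=4,interpolation=cv2.INTER_CUBIC))
E
```

```text
8.575 [0.53293743 0.11285949 0.19843026] [  0.0290342  -20.21783453   3.8954909 ] [-3.52800961  0.10369866  0.52022498]
tip [0.53143183 0.13907333 0.04058034] yaw 0.06060719978677187
```

View pics/top6_a.png

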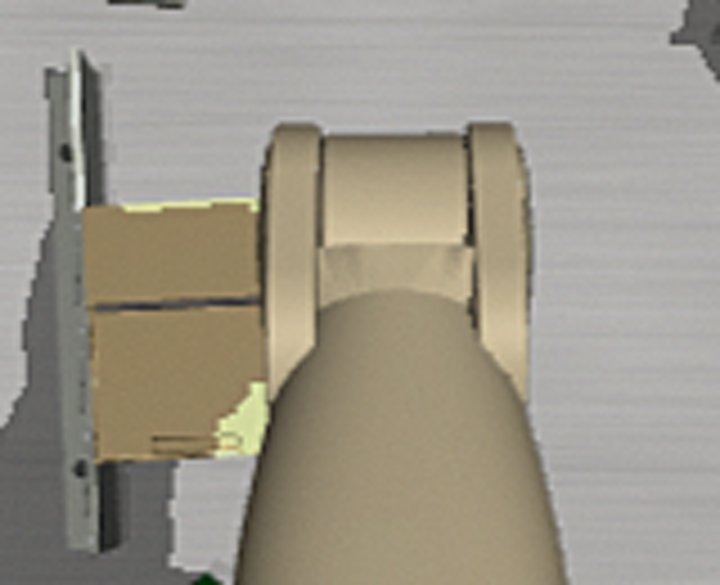

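View pics/side6_a.png

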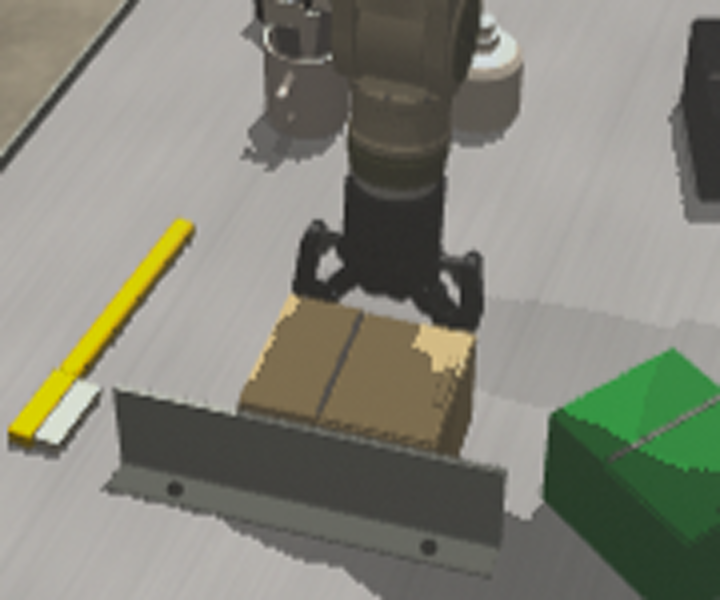

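Request:
carry_out(
  motion=[
    {"jaw": 1, "tx": -0.3, "ty": 0, "tz": -0.05, "wx": 0, "wy": 0, "wz": 0},
    {"jaw": 1, "tx": -1.0, "ty": 0, "tz": -0.17, "wx": 0, "wy": 0, "wz": 0},
    {"jaw": 1, "tx": -2.0, "ty": 0, "tz": -0.35, "wx": 0, "wy": 0, "wz": 0},
    {"jaw": 1, "tx": -2.0, "ty": 0, "tz": -0.35, "wx": 0, "wy": 0, "wz": 0},
    {"jaw": 0.18, "tx": 0.5, "ty": 0, "tz": -2.95, "wx": 0, "wy": 0, "wz": 0},
    {"jaw": 0.18, "tx": 0.5, "ty": 0, "tz": -2.95, "wx": 0, "wy": 0, "wz": 0},
    {"jaw": 0.18, "tx": 0.5, "ty": 0, "tz": -2.95, "wx": 0, "wy": 0, "wz": 0},
    {"jaw": 0.18, "tx": 0.5, "ty": 0, "tz": -2.95, "wx": 0, "wy": 0, "wz": 0},
    {"jaw": 0.18, "tx": 0, "ty": 0, "tz": 0, "wx": 0, "wy": 0, "wz": 0},
  ],
)

```text
clock: 9.8
tcp_pos: [0.5366, 0.0614, 0.32]
orientation: [-0.062, 0.682, 0.726, 0.061]
wrist_force: [-1.3, -0.4, -0.3]
finger_gap: 0.0504
```

```bash
python3 - <<'E'
from h import *
s=get_state();print(s["clock"],s["tcp_pos"],s["wrist_force"],s["finger_gap"])
for n in("top","side"): cv2.imwrite(f"pics/{n}7.png",eyes.read_camera(n))
bt=np.load("p.npz")["bt"]; tip=np.r_[bt[0],bt[1]-.062,.03]; P,r=tcp_for(tip,np.pi/2,np.radians(15),.168)
a=now(); up=P+[0,0,.12]; print(P)
t=delta(a,(up,a[1]))[0]; print("trans",t,t/9); print("rot",delta((up,a[1]),(up,r))[1]); print("down",delta((up,r),(P,r))[0])
im=cv2.imread("pics/top7.png")[130:260,230:390]; cv2.imwrite("pics/top7_a.png",cv2.resize(im,None,fx=4.5,fy=4.5,interpolation=cv2.INTER_CUBIC))
im=cv2.imread("pics/side7.png")[120:270,220:400]; cv2.imwrite("pics/side7_a.png",cv2.resize(im,None,fx=4,fy=4,interpolation=cv2.INTER_CUBIC))
E
```

```text
9.8 [0.53664113 0.06138685 0.3200043 ] [-1.32559597 -0.36034638 -0.33499814] 0.05041751902972179
[ 0.577      -0.3484816   0.19227554]
trans [-40.62677286   1.54637373  -6.65017593] [-4.51408587  0.1718193  -0.73890844]
rot [-0.77646984  5.00419648  3.52759096]
down [-3.10582854e+00 -1.33226763e-15  1.15911099e+01]
```

View pics/top7_a.png

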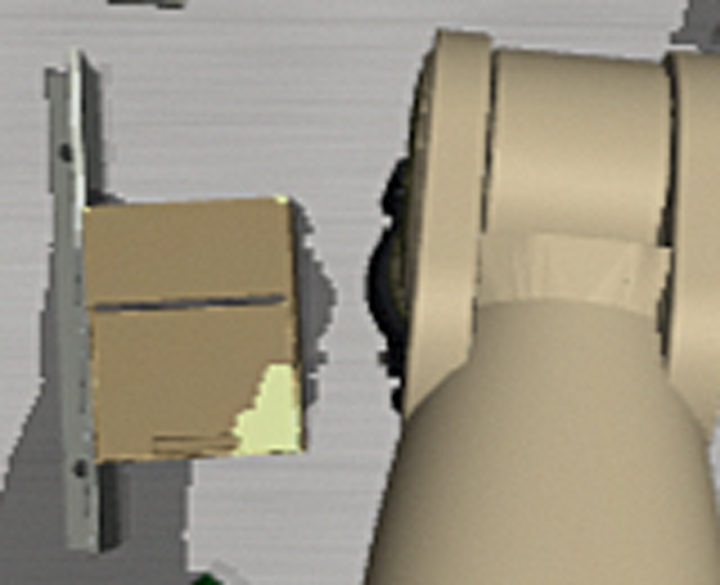

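View pics/side7_a.png

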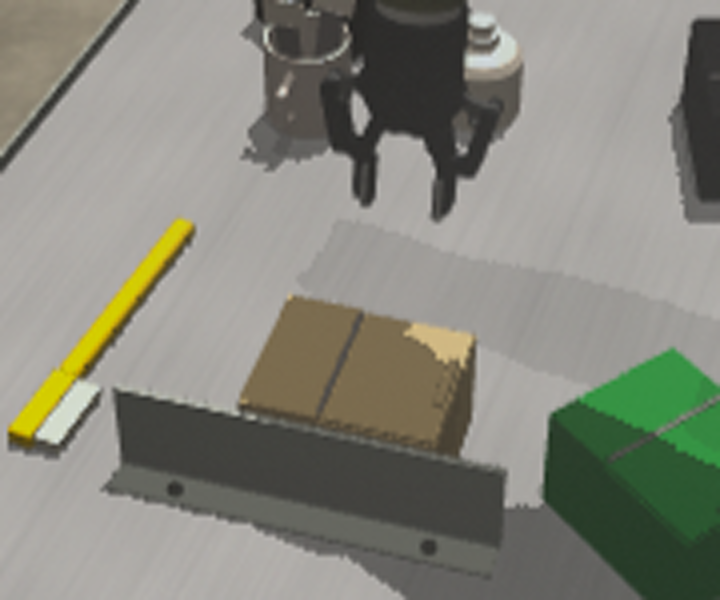

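Request:
carry_out(
  motion=[
    {"jaw": 0.18, "tx": -4.06, "ty": 0.15, "tz": -0.67, "wx": 0, "wy": 0, "wz": 0},
    {"jaw": 0.18, "tx": -4.06, "ty": 0.15, "tz": -0.67, "wx": 0, "wy": 0, "wz": 0},
    {"jaw": 0.18, "tx": -4.06, "ty": 0.15, "tz": -0.67, "wx": 0, "wy": 0, "wz": 0},
    {"jaw": 0.18, "tx": -4.06, "ty": 0.15, "tz": -0.67, "wx": 0, "wy": 0, "wz": 0},
    {"jaw": 0.18, "tx": -4.06, "ty": 0.15, "tz": -0.67, "wx": 0, "wy": 0, "wz": 0},
    {"jaw": 0.18, "tx": -4.06, "ty": 0.15, "tz": -0.67, "wx": 0, "wy": 0, "wz": 0},
    {"jaw": 0.18, "tx": -4.06, "ty": 0.15, "tz": -0.67, "wx": 0, "wy": 0, "wz": 0},
    {"jaw": 0.18, "tx": -4.06, "ty": 0.15, "tz": -0.67, "wx": 0, "wy": 0, "wz": 0},
    {"jaw": 0.18, "tx": -4.06, "ty": 0.15, "tz": -0.67, "wx": 0, "wy": 0, "wz": 0},
    {"jaw": 0.18, "tx": -4.06, "ty": 0.15, "tz": -0.67, "wx": 0, "wy": 0, "wz": 0},
    {"jaw": 0.18, "tx": 0, "ty": 0, "tz": 0, "wx": -0.78, "wy": 5.0, "wz": 3.53},
    {"jaw": 0.18, "tx": 0, "ty": 0, "tz": 0, "wx": 0, "wy": 0, "wz": 0},
    {"jaw": 0.18, "tx": 0, "ty": 0, "tz": 0, "wx": 0, "wy": 0, "wz": 0},
  ],
)

```text
clock: 11.52
tcp_pos: [0.5766, -0.348, 0.3123]
orientation: [-0.092, 0.701, 0.701, 0.092]
wrist_force: [-0.5, -0.7, -0.3]
finger_gap: 0.0499
```

```bash
python3 - <<'E'
from h import *
s=get_state();print(s["clock"],s["tcp_pos"],s["wrist_force"],s["finger_gap"],s["joint_pos"])
for n in("top","wrist"): cv2.imwrite(f"pics/{n}8.png",eyes.read_camera(n))
q=np.load("p.npz");bt=q["bt"]; d=q["d"]; tip=np.r_[bt[0],bt[1]-.062,.03]; P,r=tcp_for(tip,np.pi/2,np.radians(15),.168)
print("down",delta(now(),(P,r)))
o=(230,130)
b,rr=fit([("top",BIN,unc([(83,207),(291,198),(302,452),(97,461)],4.5,o))],[.5,.15,0.05]); print(b,rr.round(1).tolist(),"in div",R(d[2]).T@(b[:2]-d[:2]),b[2]-d[2])
im=cv2.imread("pics/top8.png"); cv2.imwrite("pics/top8_a.png",cv2.resize(im[130:260,230:390],None,fx=4.5,fy=4.5,interpolation=cv2.INTER_CUBIC)); cv2.imwrite("pics/top8_b.png",cv2.resize(im[100:260,390:550],None,fx=3.7,fy=3.7,interpolation=cv2.INTER_CUBIC))
E
```

```text
11.525 [ 0.57655376 -0.34800371  0.31227269] [-0.51484903 -0.65103411 -0.30948639] 0.049894592170432434 [-0.69950559  0.62839626  0.30003782  1.41377849  0.19789272  0.85323798]
down (array([-3.19785477,  0.02975143, 11.66927654]), array([-0.02333909,  0.07694066,  0.07472343]))
[0.526012   0.20518604 0.06264744] [[0.4, -0.2], [-0.2, -0.5], [0.2, 0.1], [-0.4, 0.5]] in div [-0.02249197 -0.06403686] -0.0006163206153124157
```

View pics/top8_a.png

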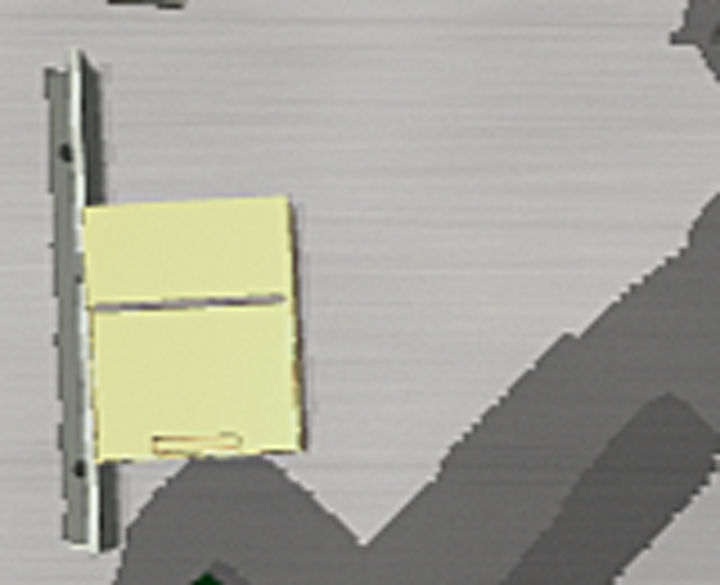

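View pics/top8_b.png

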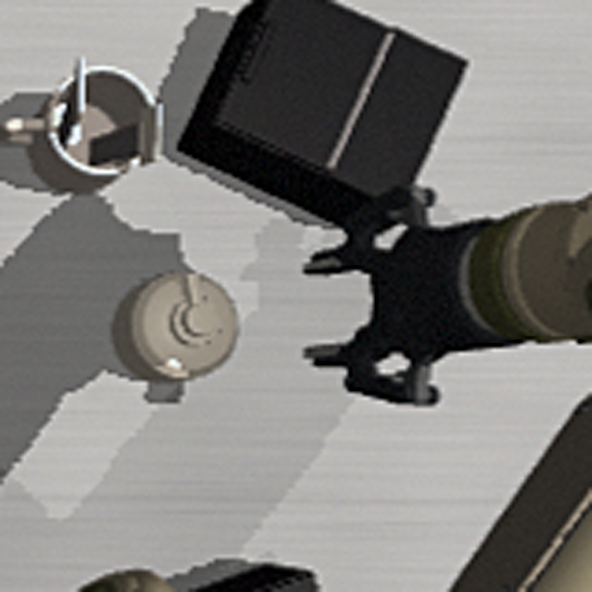

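View pics/wrist8.png

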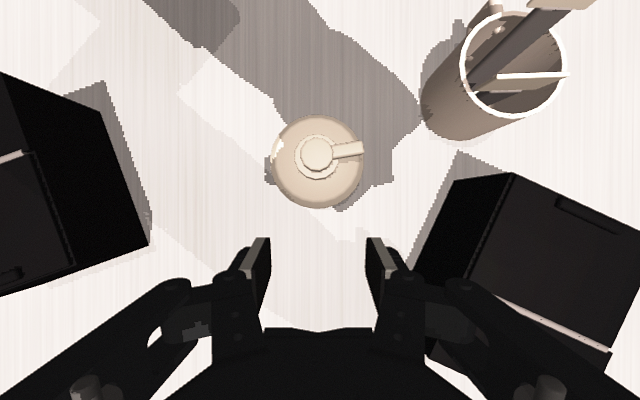

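```bash
python3 - <<'E'
from h import *
q=np.load("p.npz");bt=q["bt"]; h=np.radians(-15); tau=np.radians(15)
f=np.array([-np.sin(h),np.cos(h)]); tip=np.r_[bt[:2]-f*.062,.03]; P,r=tcp_for(tip,np.pi/2+h,tau,.168)
a=now(); print(P)
up=P+[0,0,.12]
print("trans",delta(a,(up,a[1]))[0],"rot",delta((up,a[1]),(up,r))[1],"down",delta((up,r),(P,r))[0])
E
```

```text
[ 0.54969935 -0.3448874   0.19227554]
trans [ 0.24326449 -2.7005021   0.16767449] rot [-3.89587795  0.07692239 14.56622013] down [-3.10582854e+00 -1.16573418e-15  1.15911099e+01]
```

Request:
carry_out(
  motion=[
    {"jaw": 0.18, "tx": 0.24, "ty": -2.7, "tz": 0.17, "wx": 0, "wy": 0, "wz": 0},
    {"jaw": 0.18, "tx": 0, "ty": 0, "tz": 0, "wx": -1.95, "wy": 0.04, "wz": 7.28},
    {"jaw": 0.18, "tx": 0, "ty": 0, "tz": 0, "wx": -1.95, "wy": 0.04, "wz": 7.28},
    {"jaw": 0.18, "tx": -0.62, "ty": 0, "tz": 2.32, "wx": 0, "wy": 0, "wz": 0},
    {"jaw": 0.18, "tx": -0.62, "ty": 0, "tz": 2.32, "wx": 0, "wy": 0, "wz": 0},
    {"jaw": 0.18, "tx": 0, "ty": 0, "tz": 0, "wx": 0, "wy": 0, "wz": 0},
  ],
)

```text
clock: 12.38
tcp_pos: [0.5491, -0.3443, 0.2629]
orientation: [-0.081, 0.787, 0.603, 0.103]
wrist_force: [-0.1, 0.0, -1.0]
finger_gap: 0.0506
```

```bash
python3 - <<'E'
from h import *
s=get_state();print(s["clock"],s["tcp_pos"],s["wrist_force"],s["finger_gap"])
for n in("top","wrist"): cv2.imwrite(f"pics/{n}9.png",eyes.read_camera(n))
q=np.load("p.npz");bt=q["bt"]; h=np.radians(-15); tau=np.radians(15)
f=np.array([-np.sin(h),np.cos(h)]); tip=np.r_[bt[:2]-f*.062,.03]; P,r=tcp_for(tip,np.pi/2+h,tau,.168)
print(delta(now(),(P,r)))
im=cv2.imread("pics/top9.png"); cv2.imwrite("pics/top9_b.png",cv2.resize(im[100:260,390:550],None,fx=3.7,fy=3.7,interpolation=cv2.INTER_CUBIC))
E
```

```text
12.375 [ 0.54909721 -0.34431424  0.26292196] [-0.1292232   0.02663233 -1.03785781] 0.050565786911104235
(array([-1.86608902, -0.02873361,  7.0518568 ]), array([ 0.05017063, -0.0148953 , -0.02490334]))
```

View pics/top9_b.png

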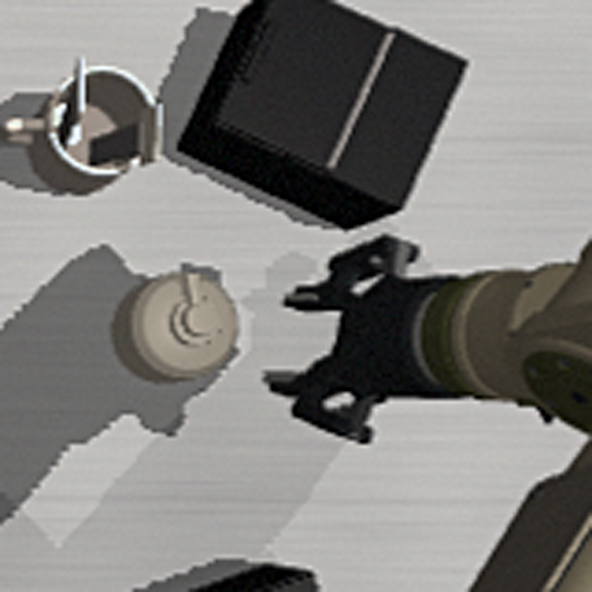

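View pics/wrist9.png

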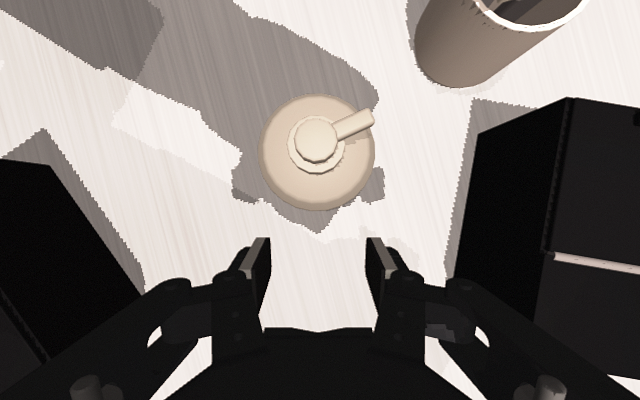

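Request:
carry_out(
  motion=[
    {"jaw": 0.18, "tx": -0.62, "ty": 0, "tz": 2.35, "wx": 0, "wy": 0, "wz": 0},
    {"jaw": 0.18, "tx": -0.62, "ty": 0, "tz": 2.35, "wx": 0, "wy": 0, "wz": 0},
    {"jaw": 0.18, "tx": -0.62, "ty": 0, "tz": 2.35, "wx": 0, "wy": 0, "wz": 0},
    {"jaw": 0.18, "tx": 0, "ty": 0, "tz": 0, "wx": 0, "wy": 0, "wz": 0},
  ],
)

```text
clock: 12.98
tcp_pos: [0.5495, -0.3449, 0.191]
orientation: [-0.08, 0.787, 0.603, 0.104]
wrist_force: [-0.0, 0.3, 0.1]
finger_gap: 0.0502
```

```bash
cat > plan2.py <<'E'
from h import *
s=get_state();print(s["clock"],s["tcp_pos"],s["wrist_force"],s["finger_gap"])
q=np.load("p.npz");c0=np.array([.577,-.243]); c1=np.array([.5323,.1054]); tau=np.radians(15)
def pose(c,h,off): 
    f=np.array([-np.sin(h),np.cos(h)]); return tcp_for(np.r_[c-f*off,.03],np.pi/2+h,tau,.168)
print("contact",delta(now(),pose(c0,np.radians(-15),.042)))
N=28
prev=pose(c0,np.radians(-15),.042)
for i in range(1,N+1):
    u=i/N; h=np.radians(-15+18.6*min(1,max(0,(u-.0)/.85)))
    k=pose(c0+(c1-c0)*u,h,.042)
    t,w=delta(prev,k); print(i,t.round(2),w.round(2)); prev=k
E
python3 plan2.py
```

```text
12.975 [ 0.54949604 -0.34489641  0.19096878] [-0.02794655  0.27884579  0.1113761 ] 0.050225309562145555
contact (array([1.97107764, 0.0167918 , 0.39571419]), array([-0.07020267, -0.07948224, -0.0899931 ]))
1 [ 1.12 -0.36  0.3 ] [ 0.2  -0.   -0.75]
2 [ 1.13 -0.34  0.3 ] [ 0.2   0.   -0.75]
3 [ 1.13 -0.33  0.3 ] [ 0.2   0.   -0.75]
4 [ 1.14 -0.31  0.31] [ 0.2  -0.   -0.75]
5 [ 1.15 -0.3   0.31] [ 0.2   0.   -0.75]
6 [ 1.15 -0.28  0.31] [ 0.2   0.   -0.75]
7 [ 1.16 -0.26  0.31] [ 0.2   0.   -0.75]
8 [ 1.16 -0.25  0.31] [ 0.2  -0.   -0.75]
9 [ 1.17 -0.23  0.31] [ 0.2   0.   -0.75]
10 [ 1.17 -0.21  0.31] [ 0.2  -0.   -0.75]
11 [ 1.17 -0.2   0.31] [ 0.2   0.   -0.75]
12 [ 1.18 -0.18  0.32] [ 0.2  -0.   -0.75]
13 [ 1.18 -0.16  0.32] [ 0.2   0.   -0.75]
14 [ 1.19 -0.15  0.32] [ 0.2   0.   -0.75]
15 [ 1.19 -0.13  0.32] [ 0.2   0.   -0.75]
16 [ 1.19 -0.11  0.32] [ 0.2  -0.   -0.75]
17 [ 1.19 -0.1   0.32] [ 0.2  -0.   -0.75]
18 [ 1.2  -0.08  0.32] [ 0.2   0.   -0.75]
19 [ 1.2  -0.06  0.32] [ 0.2  -0.   -0.75]
20 [ 1.2  -0.05  0.32] [ 0.2   0.   -0.75]
21 [ 1.2  -0.03  0.32] [ 0.2  -0.   -0.75]
22 [ 1.21 -0.01  0.32] [ 0.2   0.   -0.75]
23 [1.21 0.   0.32] [ 0.2   0.   -0.75]
24 [ 1.21 -0.    0.32] [ 0.16 -0.   -0.6 ]
25 [ 1.21 -0.08  0.32] [0. 0. 0.]
26 [ 1.21 -0.08  0.32] [0. 0. 0.]
27 [ 1.21 -0.08  0.32] [0. 0. 0.]
28 [ 1.21 -0.08  0.32] [0. 0. 0.]
```

Contact (2 rows), then rows 1–12.

Request:
carry_out(
  motion=[
    {"jaw": 0.18, "tx": 0.95, "ty": 0, "tz": 0.25, "wx": 0, "wy": 0, "wz": 0},
    {"jaw": 0.18, "tx": 0.7, "ty": 0, "tz": 0.19, "wx": 0, "wy": 0, "wz": 0},
    {"jaw": 0.18, "tx": 0.3, "ty": 0, "tz": 0.08, "wx": 0, "wy": 0, "wz": 0},
    {"jaw": 0.18, "tx": 1.12, "ty": -0.36, "tz": 0.3, "wx": 0.2, "wy": 0, "wz": -0.75},
    {"jaw": 0.18, "tx": 1.13, "ty": -0.34, "tz": 0.3, "wx": 0.2, "wy": 0, "wz": -0.75},
    {"jaw": 0.18, "tx": 1.13, "ty": -0.33, "tz": 0.3, "wx": 0.2, "wy": 0, "wz": -0.75},
    {"jaw": 0.18, "tx": 1.14, "ty": -0.31, "tz": 0.31, "wx": 0.2, "wy": 0, "wz": -0.75},
    {"jaw": 0.18, "tx": 1.15, "ty": -0.3, "tz": 0.31, "wx": 0.2, "wy": 0, "wz": -0.75},
    {"jaw": 0.18, "tx": 1.15, "ty": -0.28, "tz": 0.31, "wx": 0.2, "wy": 0, "wz": -0.75},
    {"jaw": 0.18, "tx": 0, "ty": 0, "tz": 0, "wx": 0, "wy": 0, "wz": 0},
  ],
)

```text
clock: 14.22
tcp_pos: [0.552, -0.251, 0.1912]
orientation: [-0.085, 0.761, 0.635, 0.101]
wrist_force: [0.3, -0.2, 0.6]
finger_gap: 0.0504
```

```bash
python3 - <<'E'
from h import *
s=get_state();print(s["clock"],s["tcp_pos"],s["wrist_force"],s["finger_gap"])
for n in("top","wrist"): cv2.imwrite(f"pics/{n}10.png",eyes.read_camera(n))
im=cv2.imread("pics/top10.png"); cv2.imwrite("pics/top10_b.png",cv2.resize(im[100:260,360:520],None,fx=3.7,fy=3.7,interpolation=cv2.INTER_CUBIC))
E
```

```text
14.225 [ 0.55201829 -0.25098696  0.19115663] [ 0.30161903 -0.22198083  0.55177916] 0.05037087033405609
```

View pics/top10_b.png

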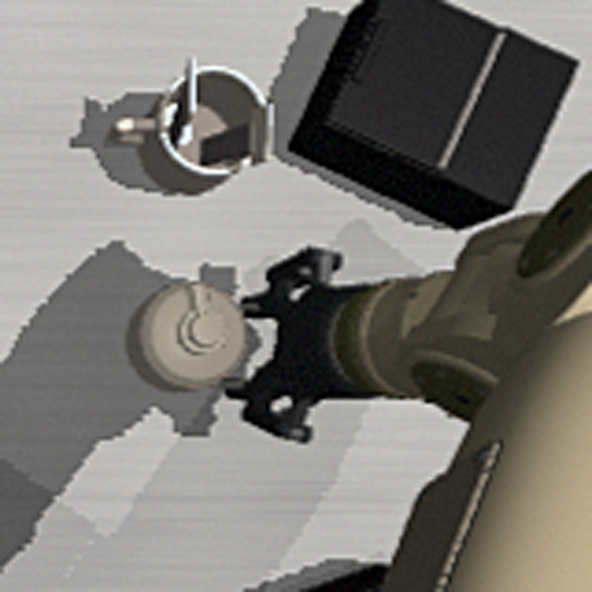

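View pics/wrist10.png

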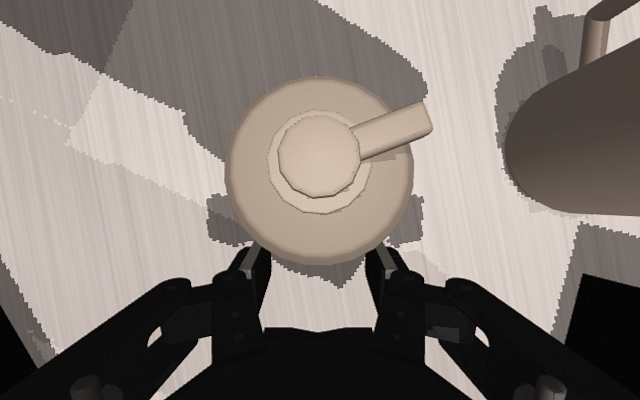

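Request:
carry_out(
  motion=[
    {"jaw": 0.18, "tx": 1.16, "ty": -0.26, "tz": 0.31, "wx": 0.2, "wy": 0, "wz": -0.75},
    {"jaw": 0.18, "tx": 1.16, "ty": -0.25, "tz": 0.31, "wx": 0.2, "wy": 0, "wz": -0.75},
    {"jaw": 0.18, "tx": 1.17, "ty": -0.23, "tz": 0.31, "wx": 0.2, "wy": 0, "wz": -0.75},
    {"jaw": 0.18, "tx": 1.17, "ty": -0.21, "tz": 0.31, "wx": 0.2, "wy": 0, "wz": -0.75},
    {"jaw": 0.18, "tx": 1.17, "ty": -0.2, "tz": 0.31, "wx": 0.2, "wy": 0, "wz": -0.75},
    {"jaw": 0.18, "tx": 1.18, "ty": -0.18, "tz": 0.32, "wx": 0.2, "wy": 0, "wz": -0.75},
    {"jaw": 0.18, "tx": 1.18, "ty": -0.16, "tz": 0.32, "wx": 0.2, "wy": 0, "wz": -0.75},
    {"jaw": 0.18, "tx": 1.19, "ty": -0.15, "tz": 0.32, "wx": 0.2, "wy": 0, "wz": -0.75},
    {"jaw": 0.18, "tx": 1.19, "ty": -0.13, "tz": 0.32, "wx": 0.2, "wy": 0, "wz": -0.75},
    {"jaw": 0.18, "tx": 1.19, "ty": -0.11, "tz": 0.32, "wx": 0.2, "wy": 0, "wz": -0.75},
    {"jaw": 0.18, "tx": 1.19, "ty": -0.1, "tz": 0.32, "wx": 0.2, "wy": 0, "wz": -0.75},
    {"jaw": 0.18, "tx": 1.2, "ty": -0.08, "tz": 0.32, "wx": 0.2, "wy": 0, "wz": -0.75},
    {"jaw": 0.18, "tx": 1.2, "ty": -0.06, "tz": 0.32, "wx": 0.2, "wy": 0, "wz": -0.75},
    {"jaw": 0.18, "tx": 1.2, "ty": -0.05, "tz": 0.32, "wx": 0.2, "wy": 0, "wz": -0.75},
    {"jaw": 0.18, "tx": 0.6, "ty": -0.02, "tz": 0.16, "wx": 0.2, "wy": 0, "wz": -0.75},
    {"jaw": 0.18, "tx": 0, "ty": 0, "tz": 0, "wx": 0, "wy": 0, "wz": 0},
  ],
)

```text
clock: 16.32
tcp_pos: [0.5465, -0.073, 0.1917]
orientation: [-0.093, 0.693, 0.709, 0.092]
wrist_force: [-0.1, -0.2, -1.0]
finger_gap: 0.0504
```

```bash
python3 - <<'E'
from h import *
s=get_state();print(s["clock"],s["tcp_pos"],s["wrist_force"],s["finger_gap"])
for n in("top","wrist"): cv2.imwrite(f"pics/{n}11.png",eyes.read_camera(n))
im=cv2.imread("pics/top11.png"); cv2.imwrite("pics/top11_a.png",cv2.resize(im[130:260,230:390],None,fx=4.5,fy=4.5,interpolation=cv2.INTER_CUBIC))
p,r=now(); M=r.as_matrix(); print("yaw",np.degrees(np.arctan2(M[1,0],M[0,0]))-90)
f=M[:2,0]/np.linalg.norm(M[:2,0]); t=p+r.apply([0,0,.168]); c=t[:2]+f*.042; print("tip",t,"bottle est",c)
b=np.array([.526012,.20518604,.0626]); print("bottle in bin",R(b[2]).T@(c-b[:2]))
E
```

```text
16.325 [ 0.54647932 -0.07300427  0.19174481] [-0.05397897 -0.17434558 -1.01405832] 0.05040249685917239
yaw 1.2216700224699508
tip [ 0.54570299 -0.03000019  0.02948205] bottle est [0.54480752 0.01199026]
bottle in bin [ 0.00667255 -0.19399319]
```

View pics/top11_a.png

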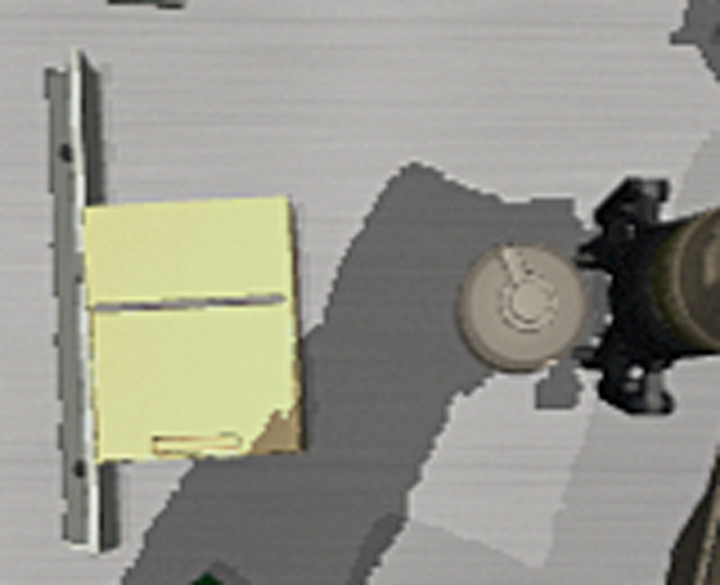

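View pics/wrist11.png

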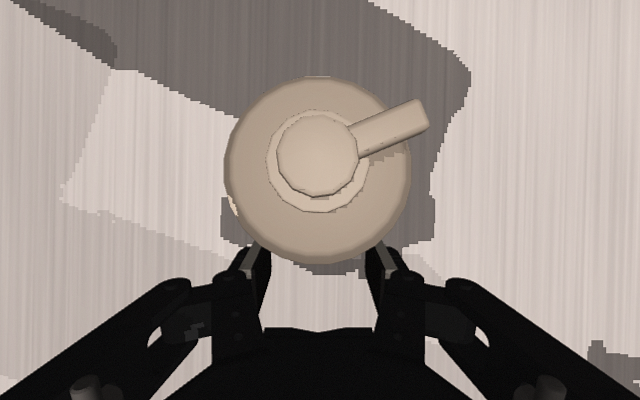

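```bash
python3 - <<'E'
from h import *
im=cv2.imread("pics/top11.png"); b=[.526012,.20518604,.0626]
A=[]
for c in ([.545,.012,0],[.545,.008,0]):
    A.append(overlay("top",im,b,np.load("p.npz")["d"],c,6)[160*6:225*6,310*6:375*6])
cv2.imwrite("pics/ov11.png",np.hstack(A))
E
```

```text
(no output)
```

View pics/ov11.png

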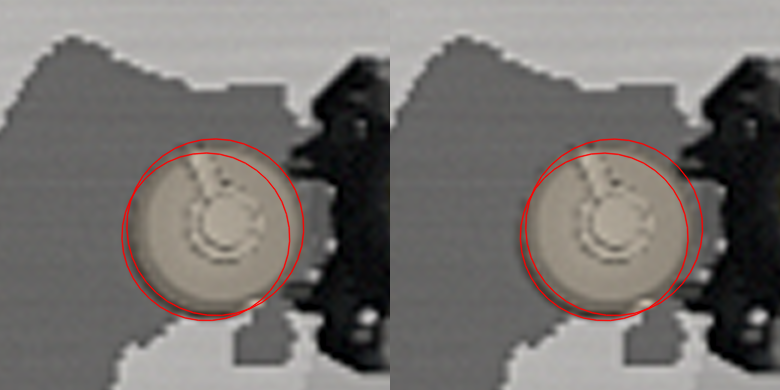

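```bash
python3 - <<'E'
from h import *
c0=np.array([.5445,.0130]); b=np.array([.526012,.20518604,.0626]); tau=np.radians(15)
c1=b[:2]+R(b[2])@[0,-.107]; print(c1)
def pose(c,h,off=.042):
    f=np.array([-np.sin(h),np.cos(h)]); return tcp_for(np.r_[c-f*off,.03],np.pi/2+h,tau,.168)
h0=np.radians(1.22);prev=pose(c0,h0)
for i in range(1,9):
    k=pose(c0+(c1-c0)*i/8,h0+(b[2]-h0)*i/8); t,w=delta(prev,k); print(t.round(2),w.round(2)); prev=k
E
```

```text
[0.53270583 0.09839563]
[ 1.03 -0.08  0.28] [ 0.08  0.   -0.29]
[ 1.03 -0.08  0.28] [ 0.08  0.   -0.29]
[ 1.04 -0.07  0.28] [ 0.08  0.   -0.29]
[ 1.04 -0.06  0.28] [ 0.08  0.   -0.29]
[ 1.04 -0.06  0.28] [ 0.08 -0.   -0.29]
[ 1.04 -0.05  0.28] [ 0.08  0.   -0.29]
[ 1.04 -0.05  0.28] [ 0.08  0.   -0.29]
[ 1.04 -0.04  0.28] [ 0.08  0.   -0.29]
```

Request:
carry_out(
  motion=[
    {"jaw": 0.18, "tx": 1.03, "ty": -0.08, "tz": 0.28, "wx": 0.08, "wy": 0, "wz": -0.29},
    {"jaw": 0.18, "tx": 1.03, "ty": -0.08, "tz": 0.28, "wx": 0.08, "wy": 0, "wz": -0.29},
    {"jaw": 0.18, "tx": 1.03, "ty": -0.07, "tz": 0.28, "wx": 0.08, "wy": 0, "wz": -0.29},
    {"jaw": 0.18, "tx": 1.03, "ty": -0.06, "tz": 0.28, "wx": 0.08, "wy": 0, "wz": -0.29},
    {"jaw": 0.18, "tx": 1.03, "ty": -0.06, "tz": 0.28, "wx": 0.08, "wy": 0, "wz": -0.29},
    {"jaw": 0.18, "tx": 1.03, "ty": -0.05, "tz": 0.28, "wx": 0.08, "wy": 0, "wz": -0.29},
    {"jaw": 0.18, "tx": 0.9, "ty": -0.05, "tz": 0.24, "wx": 0.08, "wy": 0, "wz": -0.29},
    {"jaw": 0.18, "tx": 0.6, "ty": -0.03, "tz": 0.16, "wx": 0.08, "wy": 0, "wz": -0.29},
    {"jaw": 0.18, "tx": 0, "ty": 0, "tz": 0, "wx": 0, "wy": 0, "wz": 0},
  ],
)

```text
clock: 17.55
tcp_pos: [0.5385, 0.0063, 0.1915]
orientation: [-0.096, 0.678, 0.723, 0.09]
wrist_force: [0.8, 0.0, -0.5]
finger_gap: 0.0503
```

```bash
python3 - <<'E'
from h import *
s=get_state();print(s["clock"],s["tcp_pos"],s["wrist_force"],s["finger_gap"])
for n in("top","side"): cv2.imwrite(f"pics/{n}12.png",eyes.read_camera(n))
p,r=now(); M=r.as_matrix(); print("yaw",np.degrees(np.arctan2(M[1,0],M[0,0]))-90)
f=M[:2,0]/np.linalg.norm(M[:2,0]); t=p+r.apply([0,0,.168]); c=t[:2]+f*.042; print("tip",t,"bottle est",c)
b=np.array([.526012,.20518604,.0626]); print("bottle in bin",R(b[2]).T@(c-b[:2]))
im=cv2.imread("pics/top12.png")
A=[overlay("top",im,b,None,[*(c+dc),0],6)[160*6:240*6,285*6:350*6] for dc in ([0,0],[-.001,.002])]
cv2.imwrite("pics/ov12.png",np.hstack(A))
im=cv2.imread("pics/side12.png")[120:270,220:400]; cv2.imwrite("pics/side12_a.png",cv2.resize(im,None,fx=4,fy=4,interpolation=cv2.INTER_CUBIC))
E
```

```text
17.55 [0.53852219 0.00633767 0.19146999] [ 0.84943664  0.0126475  -0.49345984] 0.05029436235522987
yaw 3.6256525412949827
tip [0.53560265 0.04951311 0.02909413] bottle est [0.53294668 0.09142905]
bottle in bin [-0.00019544 -0.113968  ]
```

View pics/ov12.png

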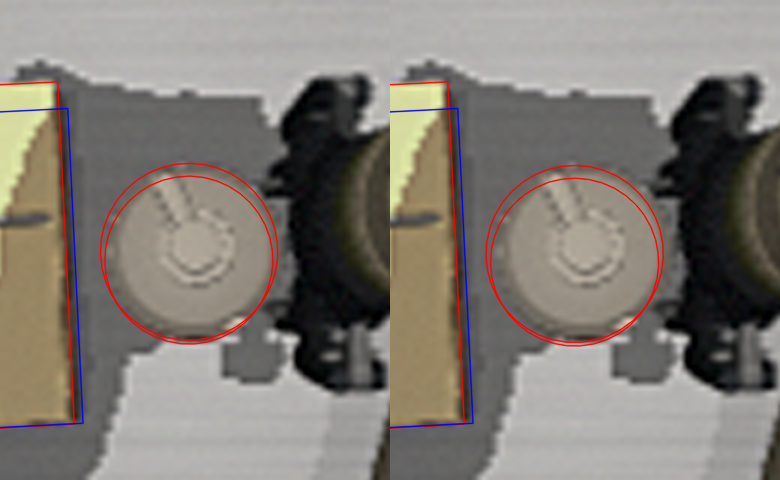

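View pics/side12_a.png

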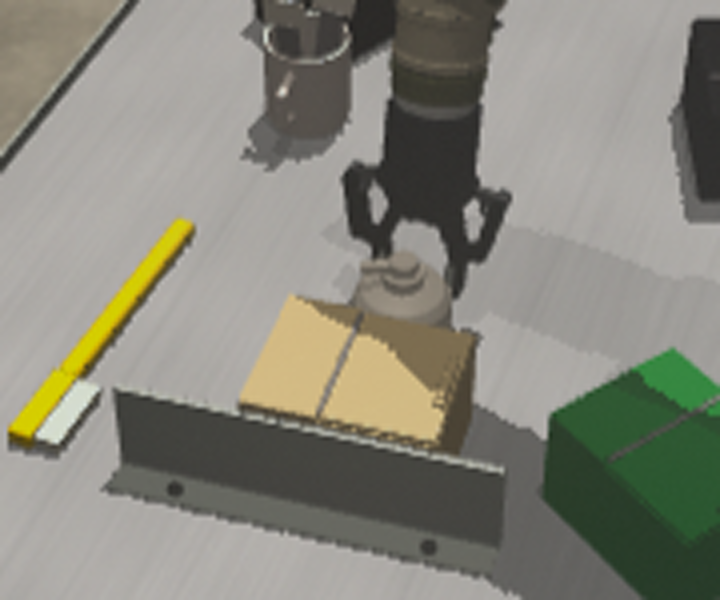

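Request:
carry_out(
  motion=[
    {"jaw": 0.18, "tx": 0.5, "ty": 0, "tz": 0.13, "wx": 0, "wy": 0, "wz": 0},
    {"jaw": 0.18, "tx": 0.4, "ty": 0, "tz": 0.11, "wx": 0, "wy": 0, "wz": 0},
    {"jaw": 0.18, "tx": 0.2, "ty": 0, "tz": 0.05, "wx": 0, "wy": 0, "wz": 0},
  ],
)

```text
clock: 18.02
tcp_pos: [0.5379, 0.0173, 0.1915]
orientation: [-0.095, 0.679, 0.723, 0.09]
wrist_force: [-0.5, -1.5, -0.7]
finger_gap: 0.0503
```

Request:
carry_out(
  motion=[
    {"jaw": 0.18, "tx": 0.12, "ty": 0, "tz": 0.03, "wx": 0, "wy": 0, "wz": 0},
  ],
)

```text
clock: 18.15
tcp_pos: [0.5378, 0.0184, 0.1915]
orientation: [-0.095, 0.679, 0.723, 0.09]
wrist_force: [0.1, -1.3, -0.6]
finger_gap: 0.0504
```

Request:
carry_out(
  motion=[
    {"jaw": 0.18, "tx": 0.12, "ty": 0, "tz": 0.03, "wx": 0, "wy": 0, "wz": 0},
  ],
)

```text
clock: 18.27
tcp_pos: [0.5378, 0.0196, 0.1915]
orientation: [-0.095, 0.679, 0.723, 0.09]
wrist_force: [-0.6, -1.1, -0.3]
finger_gap: 0.0506
```

Request:
carry_out(
  motion=[
    {"jaw": 0.18, "tx": 0.1, "ty": 0, "tz": 0.03, "wx": 0, "wy": 0, "wz": 0},
  ],
)

```text
clock: 18.4
tcp_pos: [0.5377, 0.0206, 0.1916]
orientation: [-0.095, 0.679, 0.723, 0.09]
wrist_force: [0.4, -0.9, 0.3]
finger_gap: 0.0504
```

Request:
carry_out(
  motion=[
    {"jaw": 0.18, "tx": 0.1, "ty": 0, "tz": 0.03, "wx": 0, "wy": 0, "wz": 0},
  ],
)

```text
clock: 18.52
tcp_pos: [0.5377, 0.0216, 0.1915]
orientation: [-0.095, 0.679, 0.723, 0.09]
wrist_force: [-0.2, -0.4, -1.0]
finger_gap: 0.0504
```

Request:
carry_out(
  motion=[
    {"jaw": 0.18, "tx": 0.1, "ty": 0, "tz": 0.03, "wx": 0, "wy": 0, "wz": 0},
  ],
)

```text
clock: 18.65
tcp_pos: [0.5377, 0.0227, 0.1915]
orientation: [-0.095, 0.679, 0.723, 0.09]
wrist_force: [0.2, -0.4, -1.4]
finger_gap: 0.0507
```

Request:
carry_out(
  motion=[
    {"jaw": 0.18, "tx": 0.1, "ty": 0, "tz": 0.03, "wx": 0, "wy": 0, "wz": 0},
  ],
)

```text
clock: 18.77
tcp_pos: [0.5376, 0.0237, 0.1915]
orientation: [-0.095, 0.679, 0.723, 0.09]
wrist_force: [0.4, -0.9, -1.8]
finger_gap: 0.0502
```

Request:
carry_out(
  motion=[
    {"jaw": 0.18, "tx": 0.1, "ty": 0, "tz": 0.03, "wx": 0, "wy": 0, "wz": 0},
  ],
)

```text
clock: 18.9
tcp_pos: [0.5375, 0.0247, 0.1915]
orientation: [-0.095, 0.679, 0.723, 0.09]
wrist_force: [-0.8, -1.9, -0.8]
finger_gap: 0.0501
```

```bash
python3 - <<'E'
from h import *
s=get_state();print(s["clock"],s["tcp_pos"],s["wrist_force"],s["finger_gap"])
for n in("top","wrist"): cv2.imwrite(f"pics/{n}13.png",eyes.read_camera(n))
p,r=now(); M=r.as_matrix()
f=M[:2,0]/np.linalg.norm(M[:2,0]); t=p+r.apply([0,0,.168]); c=t[:2]+f*.042; print("tip",t,"bottle est",c)
b=np.array([.526012,.20518604,.0626]); print("bottle in bin",R(b[2]).T@(c-b[:2]))
im=cv2.imread("pics/top13.png")
A=[overlay("top",im,b,None,[*(c+dc),0],6)[160*6:240*6,280*6:345*6] for dc in ([0,0],[-.001,-.003])]
cv2.imwrite("pics/ov13.png",np.hstack(A))
E
```

```text
18.9 [0.53749799 0.02474024 0.19146931] [-0.75801125 -1.90685292 -0.77240182] 0.05013043078921615
tip [0.53485324 0.06823117 0.02921915] bottle est [0.53219668 0.11014707]
bottle in bin [ 0.00022701 -0.09523973]
```

View pics/ov13.png

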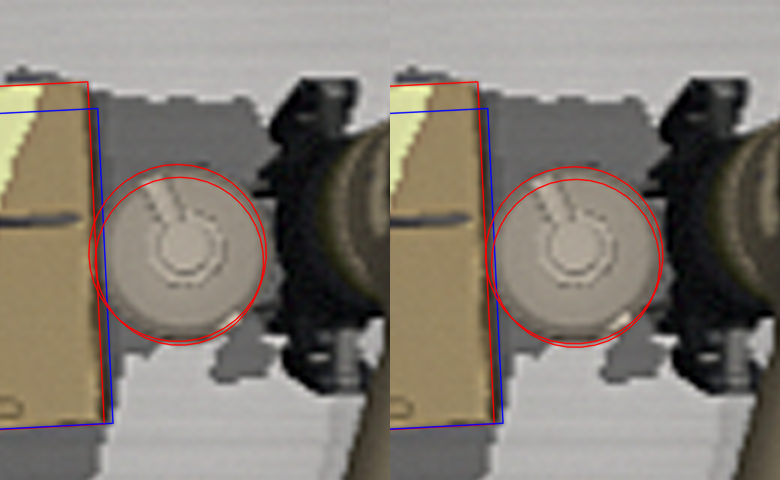

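View pics/wrist13.png

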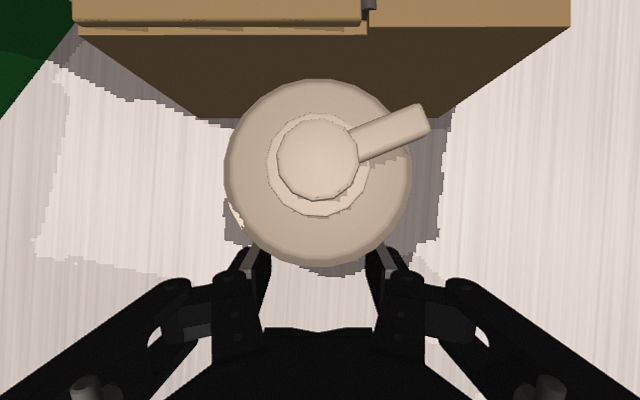

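Request:
carry_out(
  motion=[
    {"jaw": 0.18, "tx": 0.1, "ty": 0, "tz": 0.03, "wx": 0, "wy": 0, "wz": 0},
  ],
)

```text
clock: 19.12
tcp_pos: [0.5375, 0.0255, 0.1915]
orientation: [-0.095, 0.679, 0.723, 0.089]
wrist_force: [-0.5, -4.8, 0.8]
finger_gap: 0.0505
```

Request:
carry_out(
  motion=[
    {"jaw": 0.18, "tx": 0.1, "ty": 0, "tz": 0.03, "wx": 0, "wy": 0, "wz": 0},
  ],
)

```text
clock: 19.25
tcp_pos: [0.5376, 0.026, 0.1915]
orientation: [-0.094, 0.679, 0.723, 0.089]
wrist_force: [-1.2, -7.8, 0.2]
finger_gap: 0.0504
```

Request:
carry_out(
  motion=[
    {"jaw": 0.18, "tx": 0, "ty": 0, "tz": 0, "wx": 0, "wy": 0, "wz": 0},
  ],
)

```text
clock: 19.38
tcp_pos: [0.5376, 0.0259, 0.1916]
orientation: [-0.094, 0.679, 0.723, 0.089]
wrist_force: [-0.7, -6.1, -0.3]
finger_gap: 0.0506
```

The force rises and holds at about 6 N, so the bottle is against the bin. I'll back straight off, slowly at first.

Request:
carry_out(
  motion=[
    {"jaw": 0.18, "tx": -0.1, "ty": 0, "tz": -0.03, "wx": 0, "wy": 0, "wz": 0},
    {"jaw": 0.18, "tx": -0.1, "ty": 0, "tz": -0.03, "wx": 0, "wy": 0, "wz": 0},
    {"jaw": 0.18, "tx": -0.2, "ty": 0, "tz": -0.05, "wx": 0, "wy": 0, "wz": 0},
    {"jaw": 0.18, "tx": -0.5, "ty": 0, "tz": -0.13, "wx": 0, "wy": 0, "wz": 0},
    {"jaw": 0.18, "tx": -1.0, "ty": 0, "tz": -0.27, "wx": 0, "wy": 0, "wz": 0},
    {"jaw": 0.18, "tx": -2.0, "ty": 0, "tz": -0.54, "wx": 0, "wy": 0, "wz": 0},
    {"jaw": 0.18, "tx": -2.9, "ty": 0, "tz": -0.78, "wx": 0, "wy": 0, "wz": 0},
    {"jaw": 0.18, "tx": -2.9, "ty": 0, "tz": -0.78, "wx": 0, "wy": 0, "wz": 0},
    {"jaw": 0.18, "tx": 0.78, "ty": 0, "tz": -2.9, "wx": 0, "wy": 0, "wz": 0},
    {"jaw": 0.18, "tx": 0.78, "ty": 0, "tz": -2.9, "wx": 0, "wy": 0, "wz": 0},
    {"jaw": 0.18, "tx": 0.78, "ty": 0, "tz": -2.9, "wx": 0, "wy": 0, "wz": 0},
    {"jaw": 0.18, "tx": 0.78, "ty": 0, "tz": -2.9, "wx": 0, "wy": 0, "wz": 0},
    {"jaw": 0.18, "tx": 0, "ty": 0, "tz": 0, "wx": 0, "wy": 0, "wz": 0},
  ],
)

```text
clock: 21.0
tcp_pos: [0.5445, -0.0742, 0.3141]
orientation: [-0.093, 0.679, 0.723, 0.091]
wrist_force: [-0.1, 0.2, 0.6]
finger_gap: 0.0507
```

```bash
python3 - <<'E'
from h import *
s=get_state();print(s["clock"],s["tcp_pos"],s["wrist_force"],s["finger_gap"])
for n in("top","side","wrist"): cv2.imwrite(f"pics/{n}14.png",eyes.read_camera(n))
im=cv2.imread("pics/top14.png"); cv2.imwrite("pics/top14_a.png",cv2.resize(im[130:260,230:390],None,fx=4.5,fy=4.5,interpolation=cv2.INTER_CUBIC))
im=cv2.imread("pics/side14.png")[120:270,220:400]; cv2.imwrite("pics/side14_a.png",cv2.resize(im,None,fx=4,fy=4,interpolation=cv2.INTER_CUBIC))
E
```

```text
21.0 [ 0.54450672 -0.07424514  0.31407262] [-0.12287221  0.16836279  0.59116903] 0.050655755030293445
```

View pics/top14_a.png

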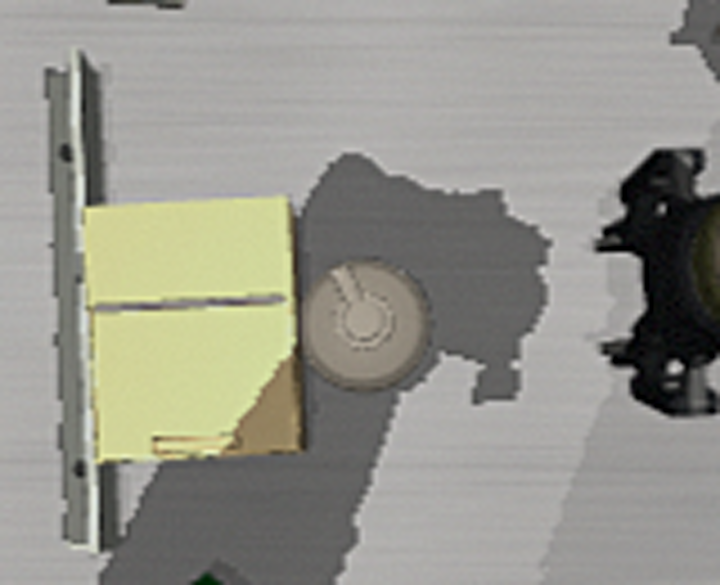

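View pics/side14_a.png

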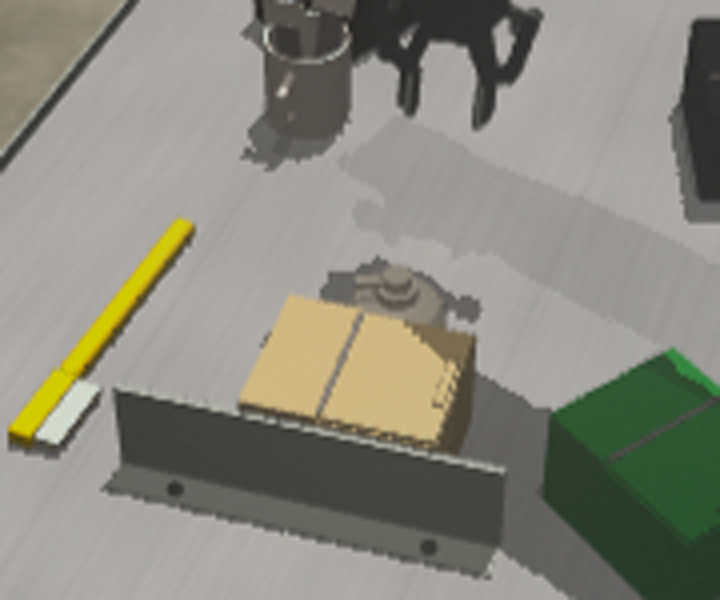

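View pics/wrist14.png

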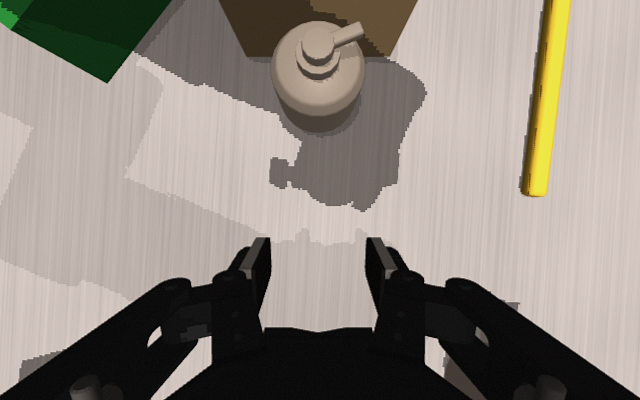

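```bash
python3 - <<'E'
from h import *
im=cv2.imread("pics/top14.png"); b=np.array([.526012,.20518604,.0626]); d=np.load("p.npz")["d"]
c=b[:2]+R(b[2])@[0,-.1]
cv2.imwrite("pics/ov14.png",overlay("top",im,b,d,[*c,0],5)[155*5:245*5,240*5:340*5])
i0=cv2.imread("pics/top0.png").astype(int)
for nm,(y0,y1,x0,x1) in dict(brush=(110,135,240,350),mug=(118,150,398,436),jar=(200,236,160,198)).items():
    t=cv2.cvtColor(i0[y0:y1,x0:x1].astype(np.uint8),cv2.COLOR_BGR2GRAY); w=cv2.cvtColor(im[y0-6:y1+6,x0-6:x1+6],cv2.COLOR_BGR2GRAY)
    r=cv2.matchTemplate(w,t,cv2.TM_CCOEFF_NORMED); print(nm,r.max(),np.unravel_index(r.argmax(),r.shape))
E
```

```text
brush 0.998596 (np.int64(6), np.int64(6))
mug 0.76301944 (np.int64(6), np.int64(6))
jar 0.998483 (np.int64(6), np.int64(6))
```

View pics/ov14.png

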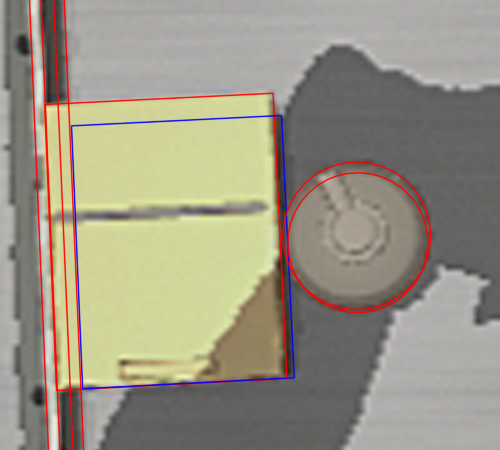

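```bash
python3 - <<'E'
from workcell import env
print(env.hand_in())
E
```

```text
the job is handed in; nothing more can be done
None
```

The job is handed in at about 21 s of the 61 s allowed. The bin sits flush against the divider and the bottle stands upright against the middle of its other side.

- **Bin:** I pushed it with the open fingers, turning it square on the way, and pressed it against the divider at about 20 N. The last fit from the top camera put it 64 mm off the divider's origin (63 mm is flush) and square to within 0.001 rad. It had not visibly moved in the final pictures.
- **Bottle:** I then pushed it low, held between the half-closed fingers, until the force rose and held at about 6 N against the bin. I backed off slowly. In the final top view its outline matches the touching position to about 1 mm, centred on the bin's side to within about 1 mm. A smaller gap could not be seen in the pictures.
- **Mug, brush and jar:** Picture matching shows all three unmoved. The mug matched less well (0.76, against about 1.0 for the other two), probably because of the arm's shadow, but at zero shift.
- **Hand:** It ended raised and well clear of everything.

My first two move calls were refused because the rows left out some of the required keys, and nothing moved. I also changed the approach to the bottle by 15° to keep the fingers clear of the black box at the far side.

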